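# Lock the model lifeboats away in the dial case

## Robot

A 6-joint arm with a two-finger parallel gripper is mounted at the origin on the work surface. World frame = base frame: x ahead of the robot, y to its left, z up, the work surface at z = 0. Lengths are in m, angles in rad, forces in N, time in s.
With the tool pointing down it reaches from about 0.35 to 0.975 m from the base axis. Payload 4.9 kg.
Tool frame: the origin (TCP) lies midway between the tips of the shut fingers; the grasp point (between the pads) lies ctrl.grip_point_offset behind it (ctrl.grip_point_offset is the distance from the TCP to the grasp point, in m); x points along the fingers, y is the direction in which the jaws open and shut, and the axes are right-handed (so a half turn about x gives the same grasp; the last joint's range is limited). The gripper opens to 85 mm and grips with 20 to 120 N. Pads are 22 mm wide; open, the fingers measure 114 mm over their backs; the gripper's body (76 mm by 85 mm) begins 54 mm behind the grasp point. The pads swing forward as they close: fully open they stand 13 mm farther back than shut.
Start: joints at [-1.288, 0.053, 1.613, -0, 1.476, -0.119], TCP at [0.244, -0.575, 0.231] pointing down, gripper open.
Joint ranges: [-3.01, 3.01], [-1.01, 2.22], [0.06, 2.58], [-1.02, 4.17], [0.09, 2.62], [-3.14, 3.14]. Speed limits (rad/s): [2.57, 2.57, 3.14, 3.14, 3.14, 3.14].

## Interface

Orientations are given as a rotation vector (axis times angle).
In Python, from station import ctrl gives the robot as it stands. The module is installed in compiled form; this text tells all that it offers.
- The arm moves only by the tool drive_tool, never from a script. Its argument "commands" is text: rows parted by semicolons, each of 5 numbers parted by spaces: the closure, from -1 (fully open) to 1 (shut), so that 0 is half open, then the shift along the tool's x, y, z in units of 40 mm (1.0 is 40 mm), then the turn about the tool's x in units of 5 degrees (1.0 is 5 degrees). A call has 1 to 8 rows; each row is the pose to reach, as a shift and turn from the pose commanded when the call began, along the tool's axes at that moment; what a row does not reach only later rows make up. A row lasts 1/12 s, in which the tool goes at most 41.7 mm and 7.16 degrees, less where a joint would pass 70% of its speed; a pose out of reach is approached as far as the arm can. A call with a gripper value outside its range is refused whole. The fingers move at their own pace and stop on an object; "newtons" is the grip in N (left out, the last holds). Time passes only in rows, so rows that repeat a pose let the fingers close. It gives the time, the measured TCP pose, the force and the opening at its end, in the units of the state.
- ctrl.get_obs(): the state, without advancing time (a new reading comes with each control period).
- ctrl.get_image(name): name is "scene" or "top" or "wrist"; returns (picture, depth): 480x640x3 uint8, blue, green, red; 480x640 float32, m along the optical axis (not along the pixel's ray), 0 where there is no reading.
- ctrl.camera_info(name): a dict with "K" (3x3 intrinsics, pixels), "k1" (the pictures are not rectified: a ray, as slopes to the right and down, at radius r is drawn at 1 + k1 r^2 times it, then the intrinsics apply), "T" (4x4, takes a point from camera to world coordinates). Camera axes: x right, y down, z forward; pixel columns grow to the right and rows downward; lengths in m; the calibration is good to about 2 mm. A picture is of the moment at which its call begins: read the wrist's pose just before it. camera_info takes no time and is no camera call; for the wrist camera it gives the pose at the moment of the call.
- ctrl.finish_job(): hands the job in, once; it reports no verdict.
The state is a dict: "t": time; "q": joint angles; "dq": joint speeds; "effort": joint torques, N m; "tool_pos": TCP position; "tool_rot": TCP orientation; "contact_force": force on the tool from outside, world axes, zero at the start; "wrist_torque": the same for the moment, N m; "opening": finger opening in m.
Only numpy, scipy, OpenCV 4.12 (cv2) and the standard library are available. Lean on these libraries where they do the work, as an engineer would, in place of code of your own. Each camera call takes 0.05 s, during which the arm holds its last target.

## Task

Put the model ship's lifeboats away: dial the lock case open (12 - 22 - 7: clockwise at least two full turns and stop at 12, counter-clockwise one full turn, past 12, and on to 22, then clockwise straight to 7) and raise its lid right up. Set every lifeboat that is on the table upright on the cradle rails in a berth of its own, bow towards the hinge, then shut the lid fully and lock it by turning the dial well away from 7, leaving it at least a quarter turn from there. Do not knock the other things on the table out of place.

Things in the scene. Friction and masses are not known exactly. Their poses are not given: they have to be found in the camera images.
- case: Blue steel lock case, fixed, 290 (x) x 250 (y) x 84 tall, lid shut. Origin on the table, midway in x, 130 from the outer wall at -y, 120 from that at +y; at yaw 0 its axes are the world's. y -130 to -44: solid lock housing, 80 high, dial on top. y -44 to +120: open tray, walls 4 thick and 80 high, inner floor 7 high, under a lid hinged at +y. The dial's index pointer is on its -x side.
- dial_axis (a point): On the dial's axis at its flange's top (case x 0, y -84, z 85); turns with the dial; z up, -x points to the zero tick. Black flange 64 across, 40 divisions of 9 degrees, long white tick every 5. In its middle a round fluted black grip, 38 across, 28 tall above the flange. Number n is the nth tick clockwise from zero, seen from above. Turns without end (about 0.1 N m at most) and stays where left.
- index (a point): Tip of the fixed red pointer on the housing, at the dial's -x side in the case's axes, 36 from the dial's axis. The dial reads n when tick n stands at it: turning counter-clockwise (seen from above) raises the reading, clockwise lowers it; at reading 0 the dial_axis frame is parallel to the case's. Each number must be met within one division; if one is overrun, begin again.
- dial_zero (a point): The wide red zero tick: a point on the flange 30 from the dial's axis, turning with it. Inside the lock three wheels follow the dial, each with 321 degrees of lost motion to the next. A number may be dialled in several grips, so long as the dial is not turned back between them.
- zero_at_7 (a point): Fixed point of the case: where dial_zero stands when the dial reads 7.
- lid (a joint): Lid angle: 0 shut, 1.8 wide open. A stiff hinge (0.4 N m friction, lid 0.35 kg) holds it anywhere. Locked, it only rattles to about 0.02. A tongue under its front edge (46 long, at case y -48) has three teeth that pass gates in the lock's wheels going up and coming down: leave the dial alone while the lid is up, or it will not shut.
- lid_handle (a point): Middle of the round bar of the lid's handle (bar 10 thick, 90 long, along the case's x), 135 from the hinge line and 38 above it when shut; it moves with the lid. The bar stands 29 clear of the lid's top.
- hinge (a point): Middle of the lid's hinge line, fixed to the case (x 0, y +120, z 80). The lid turns about the case's x axis here; its front edge rises and goes over to +y.
- berth0 (a point): Berth at case x -76. Point midway between the two cradle rails, at the height of their tops (18 above the table), centred in the notches: a boat set right has its origin here. Axes as the case's, +y towards the hinge.
- berth1 (a point): Berth at case x 0, as berth0. Rails: light wood, along the case's x, 8 thick, centred at case y +5 and +47 (34 clear between them), tops 11 above the tray's floor. A notch is a flat land 24 wide between cheeks that rise outward at 45 degrees to 8 above the rail's top.
- berth2 (a point): Berth at case x +76, as berth0. Grey foam bars 36 high (case y -40 to -30 and +88 to +116) keep a boat to about 10 either way endways.
- boat1: Orange enclosed model lifeboat, 96 long, 41 wide (widest 18 above the keel), 39 high (43 at the white wheelhouse, aft), 40 to 85 g; round sides, flat keel 17 wide; ballasted, it rolls upright by itself. Origin under the keel amidships; x to the pointed bow, z up. None if absent today.
- boat2: Orange enclosed model lifeboat, 96 long, 41 wide (widest 18 above the keel), 39 high (43 at the white wheelhouse, aft), 40 to 85 g; round sides, flat keel 17 wide; ballasted, it rolls upright by itself. Origin under the keel amidships; x to the pointed bow, z up. None if absent today.
- boat3: Orange enclosed model lifeboat, 96 long, 41 wide (widest 18 above the keel), 39 high (43 at the white wheelhouse, aft), 40 to 85 g; round sides, flat keel 17 wide; ballasted, it rolls upright by itself. Origin under the keel amidships; x to the pointed bow, z up. None if absent today.
- boat4: Orange enclosed model lifeboat, 96 long, 41 wide (widest 18 above the keel), 39 high (43 at the white wheelhouse, aft), 40 to 85 g; round sides, flat keel 17 wide; ballasted, it rolls upright by itself. Origin under the keel amidships; x to the pointed bow, z up. None if absent today.
- sanding_block: cork sanding block, 45 x 30 x 22, lying among the boats. To be left where it is. Origin at the centre of its underside.
- glue: white glue bottle with a red cap, 38 across, 110 tall. To be left where it is. Origin at the centre of its underside.
- paint_pot: small paint jar with a green cap, 40 across, 38 tall. To be left where it is. Origin at the centre of its underside.
- tape_roll: roll of beige masking tape lying flat, 68 across, 19 tall. To be left where it is. Origin at the centre of its underside.
- plan_weight: brass plan weight, 48 across, 34 tall. To be left where it is. Origin at the centre of its underside.
There are look-alikes about, which are no part of the job. Leave any brown, purple or turquoise look-alike of the boat4 alone.

How it is judged:
On the way, in this order (a step that is already met when the one before it is completed fails the run):
1. the lid is unlocked and raised beyond 1.3 rad (upright) (value of joint lid above 1.3 rad), for 0.2 s.
2. every lifeboat stands in a berth, with the lid still up (value of joint lid above 0.5 rad and ((horizontal distance between boat1 and berth0 below 0.014 m and z of boat1 in the frame of berth0 between -0.004 and 0.005 m and x of hinge in the frame of boat1 above 0.06 m) or (horizontal distance between boat1 and berth1 below 0.014 m and z of boat1 in the frame of berth1 between -0.004 and 0.005 m and x of hinge in the frame of boat1 above 0.06 m) or (horizontal distance between boat1 and berth2 below 0.014 m and z of boat1 in the frame of berth2 between -0.004 and 0.005 m and x of hinge in the frame of boat1 above 0.06 m)) and angle between each of boat1, boat2, boat3, boat4's own z axis and vertical below 0.15 rad and linear speed of each of boat1, boat2, boat3, boat4 below 0.02 m/s and ((horizontal distance between boat2 and berth0 below 0.014 m and z of boat2 in the frame of berth0 between -0.004 and 0.005 m and x of hinge in the frame of boat2 above 0.06 m) or (horizontal distance between boat2 and berth1 below 0.014 m and z of boat2 in the frame of berth1 between -0.004 and 0.005 m and x of hinge in the frame of boat2 above 0.06 m) or (horizontal distance between boat2 and berth2 below 0.014 m and z of boat2 in the frame of berth2 between -0.004 and 0.005 m and x of hinge in the frame of boat2 above 0.06 m)) and ((horizontal distance between boat3 and berth0 below 0.014 m and z of boat3 in the frame of berth0 between -0.004 and 0.005 m and x of hinge in the frame of boat3 above 0.06 m) or (horizontal distance between boat3 and berth1 below 0.014 m and z of boat3 in the frame of berth1 between -0.004 and 0.005 m and x of hinge in the frame of boat3 above 0.06 m) or (horizontal distance between boat3 and berth2 below 0.014 m and z of boat3 in the frame of berth2 between -0.004 and 0.005 m and x of hinge in the frame of boat3 above 0.06 m)) and ((horizontal distance between boat4 and berth0 below 0.014 m and z of boat4 in the frame of berth0 between -0.004 and 0.005 m and x of hinge in the frame of boat4 above 0.06 m) or (horizontal distance between boat4 and berth1 below 0.014 m and z of boat4 in the frame of berth1 between -0.004 and 0.005 m and x of hinge in the frame of boat4 above 0.06 m) or (horizontal distance between boat4 and berth2 below 0.014 m and z of boat4 in the frame of berth2 between -0.004 and 0.005 m and x of hinge in the frame of boat4 above 0.06 m))), for 0.2 s.
3. the lid is shut (value of joint lid below 0.025 rad), for 0.2 s.
At the end, for the whole second after the job is handed in: Each lifeboat present rests in its own berth: origin within 14 mm of the berth point (5 mm in height), upright within 0.15 rad, bow towards the hinge (hinge point 60 mm ahead). Lid below 0.025 rad. Zero tick over 40 mm from its place at reading 7 (a quarter turn) (((horizontal distance between boat1 and berth0 below 0.014 m and z of boat1 in the frame of berth0 between -0.004 and 0.005 m and x of hinge in the frame of boat1 above 0.06 m) or (horizontal distance between boat1 and berth1 below 0.014 m and z of boat1 in the frame of berth1 between -0.004 and 0.005 m and x of hinge in the frame of boat1 above 0.06 m) or (horizontal distance between boat1 and berth2 below 0.014 m and z of boat1 in the frame of berth2 between -0.004 and 0.005 m and x of hinge in the frame of boat1 above 0.06 m)) and angle between each of boat1, boat2, boat3, boat4's own z axis and vertical below 0.15 rad and linear speed of each of boat1, boat2, boat3, boat4 below 0.02 m/s and ((horizontal distance between boat2 and berth0 below 0.014 m and z of boat2 in the frame of berth0 between -0.004 and 0.005 m and x of hinge in the frame of boat2 above 0.06 m) or (horizontal distance between boat2 and berth1 below 0.014 m and z of boat2 in the frame of berth1 between -0.004 and 0.005 m and x of hinge in the frame of boat2 above 0.06 m) or (horizontal distance between boat2 and berth2 below 0.014 m and z of boat2 in the frame of berth2 between -0.004 and 0.005 m and x of hinge in the frame of boat2 above 0.06 m)) and ((horizontal distance between boat3 and berth0 below 0.014 m and z of boat3 in the frame of berth0 between -0.004 and 0.005 m and x of hinge in the frame of boat3 above 0.06 m) or (horizontal distance between boat3 and berth1 below 0.014 m and z of boat3 in the frame of berth1 between -0.004 and 0.005 m and x of hinge in the frame of boat3 above 0.06 m) or (horizontal distance between boat3 and berth2 below 0.014 m and z of boat3 in the frame of berth2 between -0.004 and 0.005 m and x of hinge in the frame of boat3 above 0.06 m)) and ((horizontal distance between boat4 and berth0 below 0.014 m and z of boat4 in the frame of berth0 between -0.004 and 0.005 m and x of hinge in the frame of boat4 above 0.06 m) or (horizontal distance between boat4 and berth1 below 0.014 m and z of boat4 in the frame of berth1 between -0.004 and 0.005 m and x of hinge in the frame of boat4 above 0.06 m) or (horizontal distance between boat4 and berth2 below 0.014 m and z of boat4 in the frame of berth2 between -0.004 and 0.005 m and x of hinge in the frame of boat4 above 0.06 m)) and value of joint lid below 0.025 rad and velocity of joint lid below 0.05 rad/s and distance between dial_zero and zero_at_7 above 0.04 m); the robot touches nothing.
It fails at once if the sanding block, glue bottle, paint pot, tape roll or plan weight is knocked more than 50 mm from its place (distance of any of sanding_block, glue, paint_pot, tape_roll, plan_weight from where it was at the start of the episode above 0.05 m).
Of boat1, boat2, boat3, boat4 only 2 to 3 are there at a start; the rules pass over those that are not, and their reading is None.
At some moment in a run one of boat1, boat2, boat3, boat4 may be knocked a few centimetres aside while the robot is not near it.
Once in a run the grip may slacken for a moment while it holds something.
It also fails if it takes over 210 s, if anything falls off the work surface, if the arm or the gripper's body presses on something with over 40 N, if the wrist force passes 120 N, or if a joint passes its speed limit or range.

## Working session

There is one attempt and no reset: what is moved stays moved. The work goes in short steps, Python scripts to look and compute and a tool call to move; the robot and the scene stay as the last step left them, time stands still between calls to the robot, and variables do not carry over. Pictures are saved under pics/ and viewed, and the job is handed in when it is done.

Besides the shell and the picture viewer there is one more tool, called in YAML: its name, and indented under it one key for each argument. drive_tool: Moves the arm, as the interface text tells. Its arguments: {"type":"object","properties":{"commands":{"type":"string"},"newtons":{"type":"number"}},"required":["commands"]}

```bash
mkdir -p pics; python3 - <<'E'
from station import ctrl
import cv2
print(ctrl.get_obs(), ctrl.grip_point_offset)
for n in ["scene","top","wrist"]:
    im,d=ctrl.get_image(n); cv2.imwrite(f"pics/{n}0.png",im); print(n,ctrl.camera_info(n))
E
```

```text
{'t': 0.0, 'q': array([-1.28799554e+00,  5.33990753e-02,  1.61430381e+00, -1.17228633e-05,
        1.47602249e+00, -1.19000919e-01]), 'dq': array([-1.80997103e-07, -1.02331651e-03, -2.90746930e-04,  1.07593675e-04,
       -2.24262770e-03,  2.41851742e-03]), 'effort': array([-4.00331346e-04, -3.93683052e+01, -3.70174956e+01, -1.10913165e-04,
        7.02421035e-03, -4.46780874e-06]), 'tool_pos': array([ 0.24424184, -0.57461164,  0.23003101]), 'tool_rot': array([ 2.00123961,  0.40975825, -2.00161972]), 'contact_force': array([ 0.48468189, -0.22208111, -0.06159245]), 'wrist_torque': array([ 0.00862158, -0.01252791, -0.0457641 ]), 'opening': 0.08543163329584509} 0.0187
scene {'K': array([[475.82758084,   0.        , 311.97964158],
       [  0.        , 475.82758084, 243.40915631],
       [  0.        ,   0.        ,   1.        ]]), 'k1': 0.04489561476617688, 'T': array([[ 0.52129508,  0.74622474, -0.41400492,  0.99895226],
       [ 0.85327261, -0.44821526,  0.26651252, -0.49972995],
       [ 0.01331492, -0.49219073, -0.87038555,  1.02940446],
       [ 0.        ,  0.        ,  0.       
[... 305 characters left out ...]
     [-9.99933978e-01,  4.47219683e-04,  1.14821839e-02,
        -2.01530395e-01],
       [-1.14612937e-02, -1.10488431e-01, -9.93811323e-01,
         1.44151329e+00],
       [ 0.00000000e+00,  0.00000000e+00,  0.00000000e+00,
         1.00000000e+00]])}
wrist {'K': array([[350.83399601,   0.        , 318.0816852 ],
       [  0.        , 350.83399601, 243.26746545],
       [  0.        ,   0.        ,   1.        ]]), 'k1': -0.02907285347080177, 'T': array([[ 0.39135601, -0.87613916, -0.28146163,  0.31632405],
       [-0.92023753, -0.37320924, -0.11780384, -0.54406845],
       [-0.00183153,  0.3051148 , -0.95231382,  0.37393328],
       [ 0.        ,  0.        ,  0.        ,  1.        ]])}
```

View pics/top0.png

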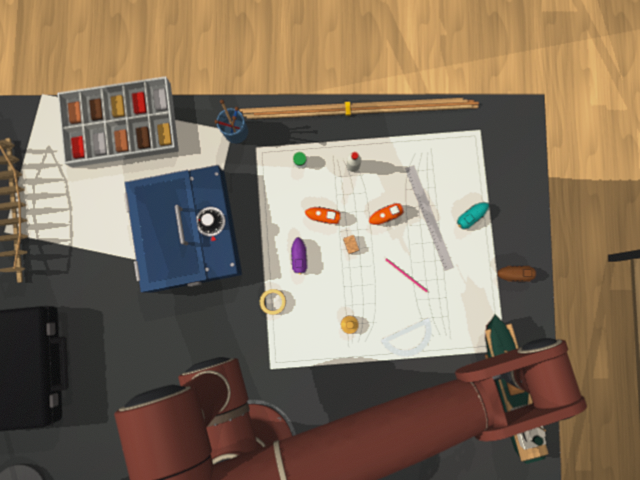

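View pics/scene0.png

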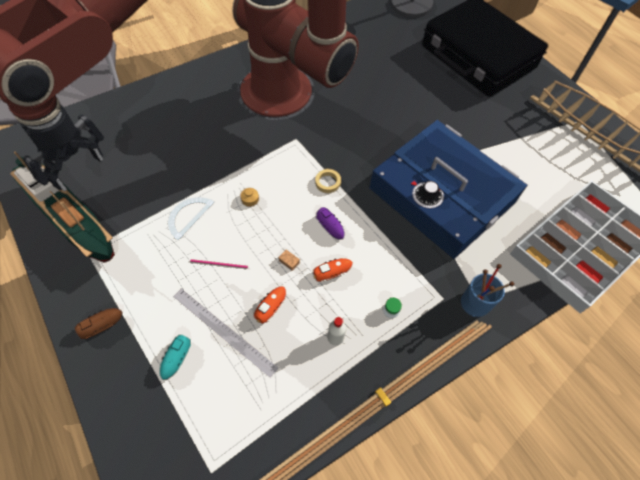

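View pics/wrist0.png

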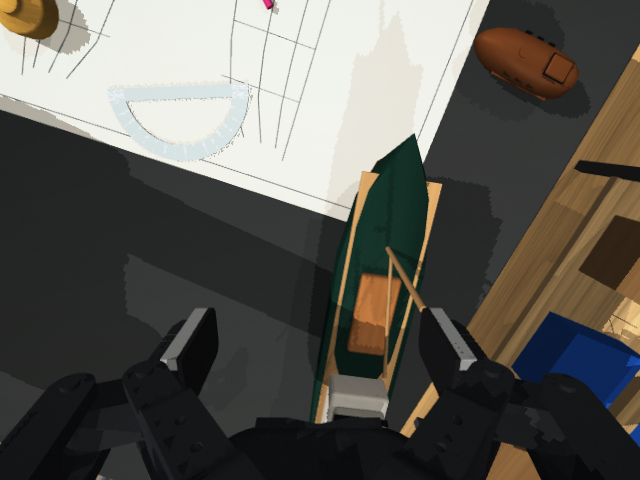

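```bash
cat > h.py <<'E'
import numpy as np, cv2
from scipy.spatial.transform import Rotation as R
from station import ctrl
def ray(name,u,v,info=None):
    i=info or ctrl.camera_info(name)
    p=cv2.undistortPoints(np.array([[[u,v]]],float),i["K"],np.array([i["k1"],0,0,0.]))[0,0]
    T=i["T"]; return T[:3,3],T[:3,:3]@np.array([p[0],p[1],1.])
def pw(name,u,v,z,info=None):
    o,d=ray(name,u,v,info); return o+d*(z-o[2])/d[2]
def wp(name,X,info=None):
    i=info or ctrl.camera_info(name); T=i["T"]
    c=T[:3,:3].T@(np.asarray(X,float)-T[:3,3]); a,b=c[:2]/c[2]; s=1+i["k1"]*(a*a+b*b)
    return i["K"][:2,:2]@np.array([a*s,b*s])+i["K"][:2,2]
def tool():
    o=ctrl.get_obs(); return o["tool_pos"],R.from_rotvec(o["tool_rot"]).as_matrix(),o
def jawyaw():
    p,M,o=tool(); return np.degrees(np.arctan2(M[1,1],M[0,1]))
def go(X,yaw=None):
    "units to reach TCP X and jaw yaw(deg, mod 180) "
    p,M,o=tool(); d=M.T@(np.asarray(X,float)-p)/0.04
    s="shift units x %.3f y %.3f z %.3f"%tuple(d)
    if yaw is not None:
        # turn + about tool x (down): world yaw decreases
        dy=(yaw-jawyaw()+90)%180-90
        s+=" turn %.2f (or %.2f)"%(-dy/5, -dy/5+np.sign(dy)*36)
    print(s,"| pos",p.round(4),"jaw %.1f"%jawyaw(),"q6 %.2f"%o["q"][5],"t %.2f"%o["t"],"open %.4f"%o["opening"])
def snap(name,f,crop=None,scale=1):
    inf=ctrl.camera_info(name); im,d=ctrl.get_image(name)
    if crop: x,y,w,h=crop; im2=im[y:y+h,x:x+w]
    else: im2=im
    cv2.imwrite("pics/"+f,cv2.resize(im2,None,fx=scale,fy=scale,interpolation=cv2.INTER_CUBIC)); return im,d,inf
E
python3 - <<'E'
from h import *
p,M,o=tool(); print(M.round(3))
for n,u,v,z in [("dial",210,221,.113),("handle",181,224,.123),("c1",126,181,.084),("c2",226,166,.08),("c3",240,275,.08),("c4",140,291,.084),("boatA",323,215,.035),("boatB",386,214,.035),("sand",351,244,.022),("glue",354,158,.11),("paint",300,159,.038),("tape",272,301,.019),("brass",349,324,.034),("purple",299,255,.03)]:
    print(n,pw("top",u,v,z).round(3))
im=cv2.imread("pics/top0.png")
cv2.imwrite("pics/t1.png",cv2.resize(im[140:310,115:255],None,fx=4,fy=3.5,interpolation=3)[:595])
cv2.imwrite("pics/t2.png",cv2.resize(im[140:290,260:420],None,fx=4,fy=4,interpolation=3)[:595])
E
```

```text
[[-0.     0.391 -0.92 ]
 [ 0.002 -0.92  -0.391]
 [-1.    -0.002 -0.   ]]
dial [0.571 0.1   0.113]
handle [0.562 0.171 0.123]
c1 [0.68  0.328 0.084]
c2 [0.72 0.07 0.08]
c3 [0.437 0.028 0.08 ]
c4 [0.396 0.281 0.084]
boatA [ 0.598 -0.182  0.035]
boatB [ 0.601 -0.349  0.035]
sand [ 0.522 -0.256  0.022]
glue [ 0.733 -0.261  0.11 ]
paint [ 0.75  -0.12   0.038]
tape [ 0.371 -0.047  0.019]
brass [ 0.312 -0.25   0.034]
purple [ 0.492 -0.119  0.03 ]
```

View pics/t1.png

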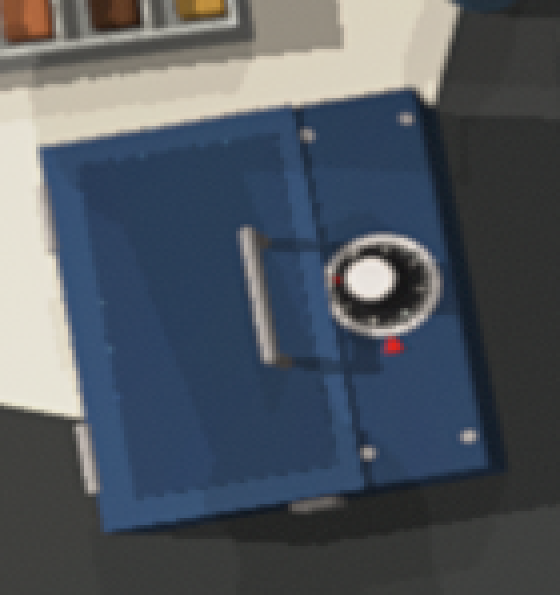

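View pics/t2.png

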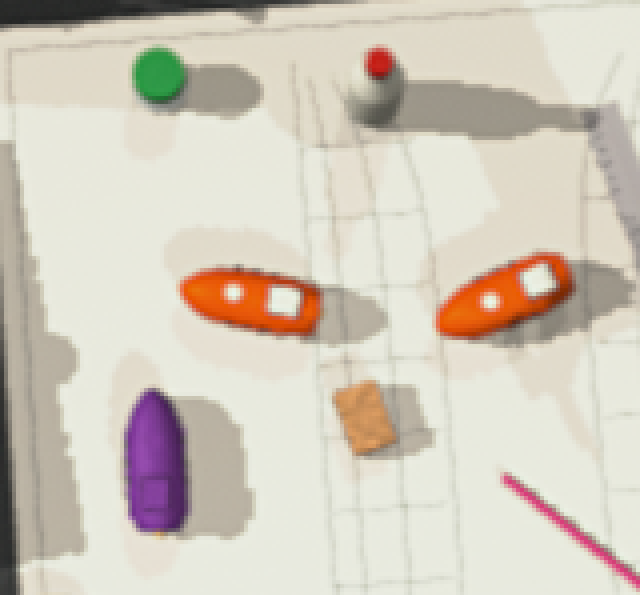

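```bash
python3 - <<'E'
from h import *
go([.55,.10,.27],99)
E
```

```text
shift units x -0.969 y -12.538 z -13.631 turn 2.80 (or -33.20) | pos [ 0.2443 -0.5747  0.2303] jaw -67.0 q6 -0.12 t 0.15 open 0.0855
```

drive_tool:
  commands: "-1 -1 -5.5 -6 0.5; -1 -1 -5.5 -6 1; -1 -1 -5.5 -6 1; -1 -1 -5.5 -6 1; -1 -1 -5.5 -6 1;-1 -1 -5.5 -6 1;-1 -1 -5.5 -6 1;-1 -1 -5.5 -6 1"

```text
t: 0.82
tool_pos: [0.3797, -0.2765, 0.2714]
tool_rot: [2.052, 0.326, -2.051]
contact_force: [0.6, -0.1, 0.4]
opening: 0.0852
```

```bash
python3 - <<'E'
from h import *
go([.55,.10,.27],99)
E
```

```text
shift units x 0.039 y -7.632 z -6.963 turn 1.81 (or -34.19) | pos [ 0.3797 -0.2765  0.2714] jaw -72.0 q6 0.47 t 0.82 open 0.0852
```

drive_tool:
  commands: "-1 0 -7.6 -7 1.8;-1 0 -7.6 -7 1.8;-1 0 -7.6 -7 1.8;-1 0 -7.6 -7 1.8;-1 0 -7.6 -7 1.8;-1 0 -7.6 -7 1.8;-1 0 -7.6 -7 1.8;-1 0 -7.6 -7 1.8"

```text
t: 1.48
tool_pos: [0.5162, 0.0214, 0.2712]
tool_rot: [2.139, 0.169, -2.139]
contact_force: [0.8, -1.2, -0.0]
opening: 0.0855
```

```bash
python3 - <<'E'
from h import *
go([.55,.10,.27],99)
E
```

```text
shift units x 0.029 y -1.807 z -1.143 turn 0.01 (or -35.99) | pos [0.5162 0.0214 0.2712] jaw -81.0 q6 1.31 t 1.48 open 0.0855
```

drive_tool:
  commands: "-1 0 -1.8 -1.1 0;-1 0 -1.8 -1.1 0;-1 0 -1.8 -1.1 0;-1 0 -1.8 -1.1 0"

```text
t: 1.82
tool_pos: [0.5481, 0.0992, 0.2705]
tool_rot: [2.136, 0.173, -2.139]
contact_force: [0.2, -0.9, 0.2]
opening: 0.0854
```

```bash
python3 - <<'E'
from h import *
im,d,inf=snap("wrist","w1.png")
np.savez("w1.npz",d=d,T=inf["T"])
go([.55,.10,.27],99); print(inf["T"].round(3))
E
```

```text
shift units x 0.016 y -0.045 z -0.061 turn 0.02 (or -35.98) | pos [0.5479 0.0978 0.2706] jaw -80.9 q6 1.45 t 1.87 open 0.0856
[[ 0.161 -0.939 -0.303  0.626]
 [-0.987 -0.153 -0.049  0.112]
 [-0.     0.307 -0.952  0.414]
 [ 0.     0.     0.     1.   ]]
```

View pics/w1.png

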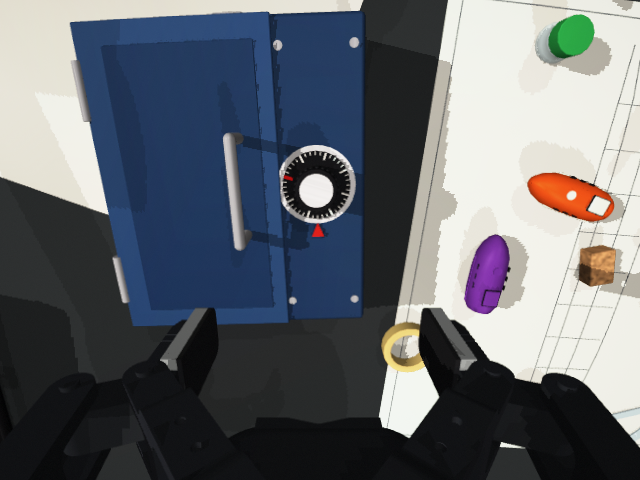

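```bash
python3 - <<'E'
import cv2
im=cv2.imread("pics/w1.png")
cv2.imwrite("pics/w1c.png",cv2.resize(im[120:270,210:370],None,fx=4,fy=4,interpolation=3))
cv2.imwrite("pics/w1d.png",cv2.resize(im[0:330,60:380],None,fx=1.8,fy=1.8,interpolation=3))
E
```

```text
(no output)
```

View pics/w1c.png

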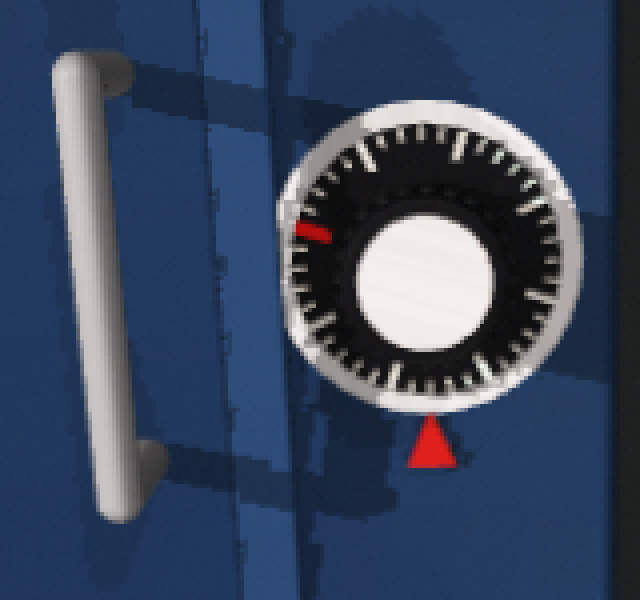

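View pics/w1d.png

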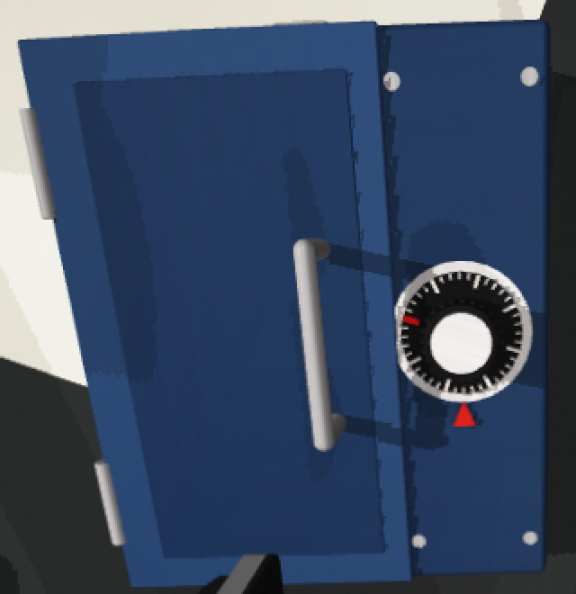

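```bash
python3 - <<'E'
from h import *
z=np.load("w1.npz"); inf=ctrl.camera_info("wrist"); inf["T"]=z["T"]
P={}
for n,u,v,h in [("dial",316.75,184.5,.085),("grip",316.25,190.75,.113),("idx",317.75,223.75,.083),("h1",230.5,136.5,.118),("h2",239.3,245.5,.118),("zero",288.5,178,.085),("r1",277.7,45,.081),("r2",354,42.5,.081),("r3",292.5,300.5,.081),("r4",354.4,299,.081)]:
    P[n]=pw("wrist",u,v,h,inf)[:2]; print(n,P[n].round(4))
ang=lambda v:np.degrees(np.arctan2(v[1],v[0]))
print("yaw",ang(P["dial"]-P["idx"]),ang(P["h1"]-P["h2"]),ang(P["r1"]-P["r3"]),ang(P["r2"]-P["r4"]))
print("idx dist",np.linalg.norm(P["dial"]-P["idx"]),"h-d",np.linalg.norm((P["h1"]+P["h2"])/2-P["dial"]),ang((P["h1"]+P["h2"])/2-P["dial"])-90, np.linalg.norm(P["h1"]-P["h2"]))
print("zero ang",ang(P["zero"]-P["dial"]),np.linalg.norm(P["zero"]-P["dial"]))
d=z["d"]
for u,v in [(316,190),(235,190),(200,100),(320,100)]: print(d[v,u],end=" ")
E
```

```text
dial [0.5776 0.1057]
grip [0.5763 0.1058]
idx [0.5398 0.0986]
h1 [0.6096 0.1815]
h2 [0.518  0.1657]
zero [0.5793 0.1326]
r1 [0.6889 0.1573]
r2 [0.7012 0.0937]
r3 [0.4526 0.1113]
r4 [0.4649 0.0473]
yaw 10.636029668231485 9.821981383094545 11.022595391284087 11.098273509353278
idx dist 0.03844638469452854 h-d 0.06933222853448016 11.496800749449733 0.09302157541266903
zero ang 86.29851397205034 0.026968081144069213
0.30093953 0.29112777 0.30269665 0.30805224
```

```bash
python3 - <<'E'
from h import *
go([.577,.1057,.2])
E
```

```text
shift units x 1.765 y -0.080 z -0.753 | pos [0.5479 0.0978 0.2706] jaw -80.9 q6 1.45 t 1.87 open 0.0856
```

drive_tool:
  commands: "-1 1.76 -0.08 -0.75 -1.4;-1 1.76 -0.08 -0.75 -2.8;-1 1.76 -0.08 -0.75 -4.2;-1 1.76 -0.08 -0.75 -5.6;-1 1.76 -0.08 -0.75 -7;-1 1.76 -0.08 -0.75 -8.4;-1 1.76 -0.08 -0.75 -9.8;-1 1.76 -0.08 -0.75 -11.2"

```text
t: 2.53
tool_pos: [0.5769, 0.1032, 0.2009]
tool_rot: [1.52, 0.972, -1.52]
contact_force: [0.5, -0.2, -0.3]
opening: 0.0854
```

drive_tool:
  commands: "-1 0 0 0 -1.4;-1 0 0 0 -2.8;-1 0 0 0 -4.2;-1 0 0 0 -5.6;-1 0 0 0 -7;-1 0 0 0 -8.4;-1 0 0 0 -9.8;-1 0 0 0 -11.2"

```text
t: 3.2
tool_pos: [0.5769, 0.1031, 0.201]
tool_rot: [0.799, 1.419, -0.8]
contact_force: [-0.3, -0.9, 0.4]
opening: 0.0854
```

drive_tool:
  commands: "-1 0 0 0 -1.4;-1 0 0 0 -2.8;-1 0 0 0 -4.2;-1 0 0 0 -5.6;-1 0 0 0 -7;-1 0 0 0 -8.4;-1 0 0 0 -9.8;-1 0 0 0 -11.2"

```text
t: 3.87
tool_pos: [0.5769, 0.1031, 0.201]
tool_rot: [0.038, 1.571, -0.038]
contact_force: [0.3, 0.2, 0.3]
opening: 0.0851
```

drive_tool:
  commands: "-1 0 0 0 -1.4;-1 0 0 0 -2.8;-1 0 0 0 -4.2;-1 0 0 0 -5.6;-1 0 0 0 -7;-1 0 0 0 -8.4;-1 0 0 0 -9.8;-1 0 0 0 -11.2"

```text
t: 4.53
tool_pos: [0.5769, 0.1031, 0.201]
tool_rot: [-0.725, 1.447, 0.724]
contact_force: [0.4, 0.2, 0.5]
opening: 0.0853
```

```bash
python3 - <<'E'
from h import *
go([.577,.1057,.088])
im,d,inf=snap("wrist","w2.png")
np.savez("w2.npz",T=inf["T"])
E
```

```text
shift units x 2.824 y 0.036 z 0.054 | pos [0.5769 0.1031 0.201 ] jaw 143.2 q6 -2.45 t 4.53 open 0.0853
```

View pics/w2.png

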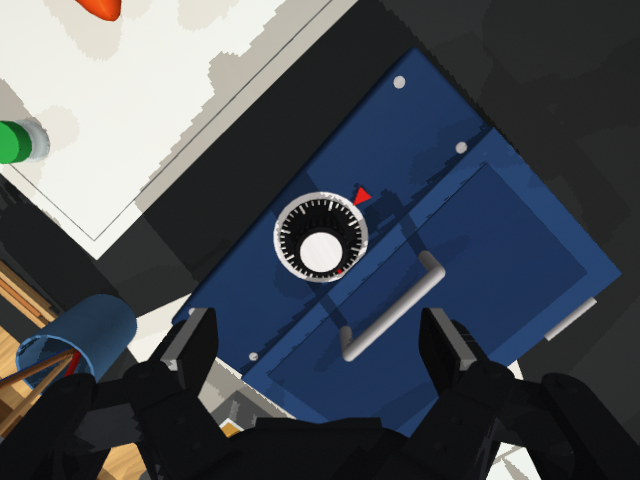

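```bash
python3 - <<'E'
from h import *
inf=ctrl.camera_info("wrist"); inf["T"]=np.load("w2.npz")["T"]
print(pw("wrist",321,237,.085,inf),pw("wrist",321.5,252.5,.113,inf))
go([.577,.1055,.088])
E
```

```text
[0.57501962 0.1047988  0.085     ] [0.57662938 0.10718656 0.113     ]
shift units x 2.825 y 0.034 z 0.049 | pos [0.5769 0.1032 0.201 ] jaw 143.4 q6 -2.45 t 4.58 open 0.0853
```

drive_tool:
  commands: "-1 1 0.04 0.06 0;-1 2 0.04 0.06 0;-1 2.5 0.04 0.06 0;-1 2.82 0.04 0.06 0;-1 2.82 0.04 0.06 0;-1 2.82 0.04 0.06 0"

```text
t: 5.08
tool_pos: [0.5776, 0.1072, 0.0885]
tool_rot: [-0.72, 1.448, 0.72]
contact_force: [-0.6, -0.3, 1.1]
opening: 0.0854
```

drive_tool:
  commands: "1 0 0 0 0;1 0 0 0 0;1 0 0 0 0;1 0 0 0 0;1 0 0 0 0;1 0 0 0 0"
  newtons: 40

```text
t: 5.58
tool_pos: [0.5784, 0.108, 0.0898]
tool_rot: [-0.723, 1.445, 0.721]
contact_force: [-0.2, -0.4, 6.2]
opening: 0.0367
```

```bash
python3 - <<'E'
from h import *
go([.5765,.106,.088])
print(ctrl.get_obs()["contact_force"])
im,d,inf=snap("wrist","w3.png")
E
```

```text
shift units x 0.045 y 0.008 z -0.070 | pos [0.5784 0.108  0.0898] jaw 143.0 q6 -2.44 t 5.58 open 0.0367
[-0.19075023 -0.38312058  6.23694143]
```

View pics/w3.png

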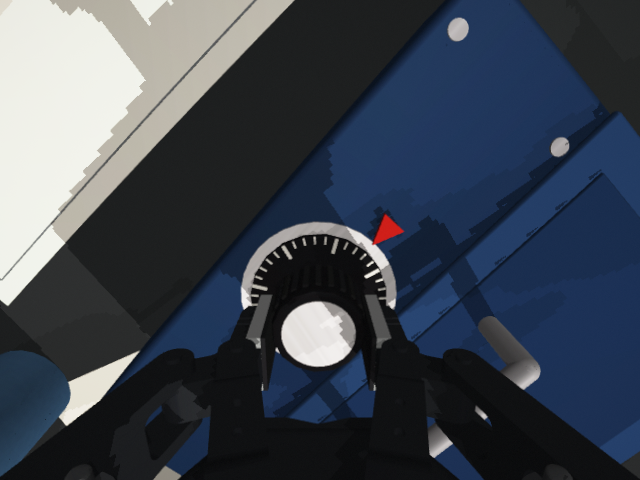

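drive_tool:
  commands: "1 -0.1 0 0 1;1 -0.1 0 0 2.4;1 -0.1 0 0 3.8;1 -0.1 0 0 5.2;1 -0.1 0 0 6.6;1 -0.1 0 0 8;1 -0.1 0 0 9.4;1 -0.1 0 0 10.8"

```text
t: 6.3
tool_pos: [0.5791, 0.1059, 0.0902]
tool_rot: [0.015, 1.565, -0.021]
contact_force: [11.6, -7.0, -11.7]
opening: 0.0367
```

```bash
python3 - <<'E'
from h import *
go([.5765,.106,.088])
im,d,inf=snap("wrist","w4.png")
E
```

```text
shift units x 0.056 y 0.000 z -0.066 | pos [0.5791 0.1059 0.0902] jaw 88.7 q6 -1.49 t 6.30 open 0.0367
```

View pics/w4.png

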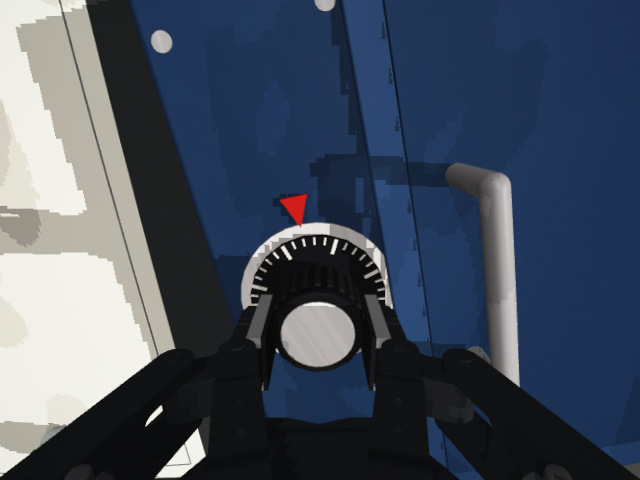

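drive_tool:
  commands: "-0.4 0 -0.02 -0.02 0;-0.4 0 -0.02 -0.02 0;-0.4 0 -0.02 -0.02 0;-0.4 0 -0.02 -0.02 0"

```text
t: 6.68
tool_pos: [0.5766, 0.1074, 0.0923]
tool_rot: [0.013, 1.571, -0.013]
contact_force: [0.3, -0.5, -0.0]
opening: 0.0597
```

```bash
python3 - <<'E'
from h import *
go([.577,.1061,.091])
E
```

```text
shift units x 0.034 y -0.032 z 0.011 | pos [0.5766 0.1074 0.0923] jaw 89.0 q6 -1.50 t 6.68 open 0.0597
```

drive_tool:
  commands: "1 0.01 -0.03 0.01 0;1 0.01 -0.03 0.01 0;1 0.01 -0.03 0.01 0;1 0.01 -0.03 0.01 0;1 0.01 -0.03 0.01 0"
  newtons: 40

```text
t: 7.1
tool_pos: [0.5771, 0.1059, 0.0922]
tool_rot: [0.013, 1.571, -0.014]
contact_force: [-1.3, -2.0, 3.0]
opening: 0.0364
```

drive_tool:
  commands: "1 0 0 0 1;1 0 0 0 2.4;1 0 0 0 3.8;1 0 0 0 5.2;1 0 0 0 6.6;1 0 0 0 8;1 0 0 0 9.4;1 0 0 0 10.8"

```text
t: 7.77
tool_pos: [0.577, 0.1056, 0.0922]
tool_rot: [0.752, 1.436, -0.754]
contact_force: [-2.1, -1.3, 3.9]
opening: 0.0365
```

drive_tool:
  commands: "1 0 0 0 1.4;1 0 0 0 2.8;1 0 0 0 4.2;1 0 0 0 5.6;1 0 0 0 7;1 0 0 0 8.4;1 0 0 0 9.8;1 0 0 0 11.2"

```text
t: 8.43
tool_pos: [0.5767, 0.1056, 0.0922]
tool_rot: [1.476, 1.009, -1.479]
contact_force: [-2.6, -1.9, 4.8]
opening: 0.0367
```

```bash
python3 - <<'E'
from h import *
go([.577,.1061,.091])
E
```

```text
shift units x 0.030 y 0.003 z -0.015 | pos [0.5767 0.1056 0.0922] jaw -21.3 q6 0.43 t 8.43 open 0.0367
```

drive_tool:
  commands: "1 0 0 0 1.4;1 0 0 0 2.8;1 0 0 0 4.2;1 0 0 0 5.6;1 0 0 0 7;1 0 0 0 8.4;1 0 0 0 9.8;1 0 0 0 11.2"

```text
t: 9.1
tool_pos: [0.5765, 0.1058, 0.0922]
tool_rot: [2.103, 0.234, -2.106]
contact_force: [-3.4, -1.2, 5.1]
opening: 0.0368
```

drive_tool:
  commands: "1 0 0 0 1.4;1 0 0 0 2.8;1 0 0 0 4.2;1 0 0 0 5.6;1 0 0 0 7;1 0 0 0 8.4;1 0 0 0 9.8;1 0 0 0 11.2"

```text
t: 9.77
tool_pos: [0.5766, 0.1061, 0.0921]
tool_rot: [-1.778, 0.707, 1.781]
contact_force: [-4.1, -0.9, 4.9]
opening: 0.0368
```

drive_tool:
  commands: "1 0 0 0 1.2;1 0 0 0 2.4;1 0 0 0 3.6;1 0 0 0 4.8;1 0 0 0 4.8;1 0 0 0 4.8"

```text
t: 10.27
tool_pos: [0.5767, 0.1062, 0.0921]
tool_rot: [-1.5, 0.99, 1.502]
contact_force: [-3.9, -0.1, 5.0]
opening: 0.0366
```

```bash
python3 - <<'E'
from h import *
go([.577,.1058,.091])
im,d,inf=snap("wrist","w5.png")
E
```

```text
shift units x 0.028 y -0.004 z -0.012 | pos [0.5767 0.1062 0.0921] jaw -156.8 q6 2.79 t 10.27 open 0.0366
```

View pics/w5.png

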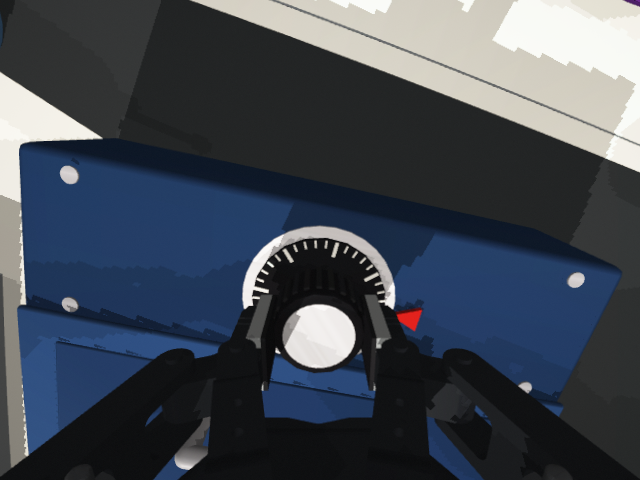

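drive_tool:
  commands: "-0.5 0 0 0 0;-0.5 0 0 0 0;-0.5 0 0 0 0;-0.5 0 0 0 -1.4;-0.5 0 0 0 -2.8;-0.5 0 0 0 -4.2;-0.5 0 0 0 -5.6;-0.5 0 0 0 -7"

```text
t: 10.98
tool_pos: [0.577, 0.106, 0.0913]
tool_rot: [-1.91, 0.54, 1.91]
contact_force: [0.7, 0.5, -0.4]
opening: 0.0639
```

drive_tool:
  commands: "-0.5 0 0 0 -1.4;-0.5 0 0 0 -2.8;-0.5 0 0 0 -4.2;-0.5 0 0 0 -5.6;-0.5 0 0 0 -7;-0.5 0 0 0 -8.4;-0.5 0 0 0 -9.8;-0.5 0 0 0 -11.2"

```text
t: 11.65
tool_pos: [0.577, 0.106, 0.0914]
tool_rot: [1.986, 0.43, -1.986]
contact_force: [-0.4, -0.5, -0.8]
opening: 0.0641
```

drive_tool:
  commands: "-0.5 0 0 0 -1.4;-0.5 0 0 0 -2.8;-0.5 0 0 0 -4.2;-0.5 0 0 0 -5.6;-0.5 0 0 0 -7;-0.5 0 0 0 -8.4;-0.5 0 0 0 -9.8;-0.5 0 0 0 -11.2"

```text
t: 12.32
tool_pos: [0.577, 0.106, 0.0914]
tool_rot: [1.332, 1.125, -1.331]
contact_force: [-1.6, 0.3, -0.1]
opening: 0.064
```

drive_tool:
  commands: "-0.5 0 0 0 -1.4;-0.5 0 0 0 -2.8;-0.5 0 0 0 -4.2;-0.5 0 0 0 -5.6;-0.5 0 0 0 -7;-0.5 0 0 0 -8.4;-0.5 0 0 0 -9.8;-0.5 0 0 0 -11.2"

```text
t: 12.98
tool_pos: [0.577, 0.106, 0.0914]
tool_rot: [0.595, 1.488, -0.595]
contact_force: [0.7, 0.2, 0.1]
opening: 0.0641
```

drive_tool:
  commands: "-0.5 0 0 0 -1.4;-0.5 0 0 0 -2.8;-0.5 0 0 0 -4.2;-0.5 0 0 0 -5.6;-0.5 0 0 0 -7;-0.5 0 0 0 -8.4;-0.5 0 0 0 -9.8;-0.5 0 0 0 -11.2"

```text
t: 13.65
tool_pos: [0.577, 0.106, 0.0914]
tool_rot: [-0.17, 1.564, 0.17]
contact_force: [-0.7, -0.1, 0.2]
opening: 0.0645
```

drive_tool:
  commands: "-0.5 0 0 0 -1.4;-0.5 0 0 0 -2.8;-0.5 0 0 0 -4.2;-0.5 0 0 0 -5.6;-0.5 0 0 0 -7;-0.5 0 0 0 -8.4;-0.5 0 0 0 -9.8;-0.5 0 0 0 -11.2"

```text
t: 14.32
tool_pos: [0.577, 0.106, 0.0914]
tool_rot: [-0.927, 1.364, 0.927]
contact_force: [-0.7, 0.8, 0.2]
opening: 0.0642
```

```bash
python3 - <<'E'
from h import *
go([.577,.1058,.0922])
E
```

```text
shift units x -0.021 y -0.001 z -0.004 | pos [0.577  0.106  0.0914] jaw 158.4 q6 -2.71 t 14.32 open 0.0642
```

drive_tool:
  commands: "1 0 0 0 0;1 0 0 0 0;1 0 0 0 0;1 0 0 0 0;1 0 0 0 0;1 0 0 0 1;1 0 0 0 2.4;1 0 0 0 3.8"

```text
t: 14.98
tool_pos: [0.5769, 0.106, 0.0918]
tool_rot: [-0.663, 1.467, 0.663]
contact_force: [-1.9, 1.2, 1.6]
opening: 0.0367
```

drive_tool:
  commands: "1 0 0 0 1.4;1 0 0 0 2.8;1 0 0 0 4.2;1 0 0 0 5.6;1 0 0 0 7;1 0 0 0 8.4;1 0 0 0 9.8;1 0 0 0 11.2"

```text
t: 15.65
tool_pos: [0.577, 0.1058, 0.0918]
tool_rot: [0.101, 1.568, -0.101]
contact_force: [-1.0, -1.0, 1.4]
opening: 0.0364
```

drive_tool:
  commands: "1 0 0 0 1.4;1 0 0 0 2.8;1 0 0 0 4.2;1 0 0 0 5.6;1 0 0 0 7;1 0 0 0 8.4;1 0 0 0 9.8;1 0 0 0 11.2"

```text
t: 16.32
tool_pos: [0.5768, 0.1057, 0.0918]
tool_rot: [0.86, 1.394, -0.861]
contact_force: [-2.2, -1.2, 1.7]
opening: 0.0366
```

drive_tool:
  commands: "1 0 0 0 1.4;1 0 0 0 2.8;1 0 0 0 4.2;1 0 0 0 5.6;1 0 0 0 7;1 0 0 0 8.4;1 0 0 0 9.8;1 0 0 0 11.2"

```text
t: 16.98
tool_pos: [0.5767, 0.1057, 0.0917]
tool_rot: [1.575, 0.922, -1.577]
contact_force: [-2.9, -1.5, 3.0]
opening: 0.0366
```

drive_tool:
  commands: "1 0 0 0 1.4;1 0 0 0 2.8;1 0 0 0 4.2;1 0 0 0 5.6;1 0 0 0 7;1 0 0 0 8.4;1 0 0 0 9.8;1 0 0 0 11.2"

```text
t: 17.65
tool_pos: [0.5766, 0.1058, 0.0918]
tool_rot: [2.179, 0.088, -2.181]
contact_force: [-2.4, 0.1, 2.5]
opening: 0.0368
```

drive_tool:
  commands: "1 0 0 0 1.4;1 0 0 0 2.8;1 0 0 0 4.2;1 0 0 0 5.6;1 0 0 0 7;1 0 0 0 8;1 0 0 0 8;1 0 0 0 8"

```text
t: 18.32
tool_pos: [0.5766, 0.106, 0.0918]
tool_rot: [-1.873, 0.589, 1.875]
contact_force: [-3.9, -0.0, 3.1]
opening: 0.0364
```

```bash
python3 - <<'E'
from h import *
go([.577,.1058,.091])
im,d,inf=snap("wrist","w6.png")
E
```

```text
shift units x 0.019 y -0.001 z -0.010 | pos [0.5766 0.106  0.0918] jaw -124.9 q6 2.23 t 18.32 open 0.0364
```

View pics/w6.png

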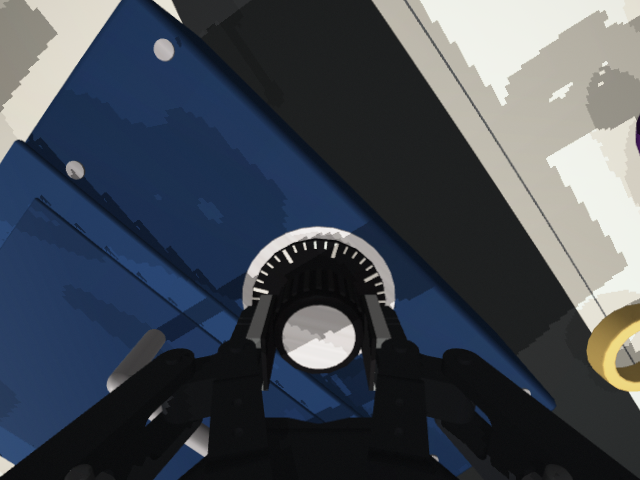

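drive_tool:
  commands: "-0.5 0 0 0 0;-0.5 0 0 0 0;-0.5 0 0 0 0;-0.5 0 0 0 -1.4;-0.5 0 0 0 -2.8;-0.5 0 0 0 -4.2;-0.5 0 0 0 -5.6;-0.5 0 0 0 -7"

```text
t: 19.03
tool_pos: [0.5773, 0.1059, 0.0917]
tool_rot: [2.219, 0.008, -2.217]
contact_force: [0.4, -0.4, -0.0]
opening: 0.0638
```

drive_tool:
  commands: "-0.5 0 0 0 -1.4;-0.5 0 0 0 -2.8;-0.5 0 0 0 -4.2;-0.5 0 0 0 -5.6;-0.5 0 0 0 -7;-0.5 0 0 0 -8.4;-0.5 0 0 0 -9.8;-0.5 0 0 0 -11.2"

```text
t: 19.7
tool_pos: [0.5773, 0.1059, 0.0917]
tool_rot: [1.627, 0.872, -1.626]
contact_force: [0.5, -0.4, 0.1]
opening: 0.0641
```

drive_tool:
  commands: "-0.5 0 0 0 -1.4;-0.5 0 0 0 -2.8;-0.5 0 0 0 -4.2;-0.5 0 0 0 -5.6;-0.5 0 0 0 -7;-0.5 0 0 0 -8.4;-0.5 0 0 0 -9.8;-0.5 0 0 0 -11.2"

```text
t: 20.37
tool_pos: [0.5773, 0.1059, 0.0917]
tool_rot: [0.917, 1.368, -0.916]
contact_force: [0.6, 0.5, 0.2]
opening: 0.0639
```

drive_tool:
  commands: "-0.5 0 0 0 -1.4;-0.5 0 0 0 -2.8;-0.5 0 0 0 -4.2;-0.5 0 0 0 -5.6;-0.5 0 0 0 -7;-0.5 0 0 0 -8.4;-0.5 0 0 0 -9.8;-0.5 0 0 0 -11.2"

```text
t: 21.03
tool_pos: [0.5773, 0.1059, 0.0917]
tool_rot: [0.159, 1.564, -0.159]
contact_force: [-0.3, -0.2, 0.3]
opening: 0.0643
```

drive_tool:
  commands: "-0.5 0 0 0 -1.4;-0.5 0 0 0 -2.8;-0.5 0 0 0 -4.2;-0.5 0 0 0 -5.6;-0.5 0 0 0 -7;-0.5 0 0 0 -8.4;-0.5 0 0 0 -9.8;-0.5 0 0 0 -11.2"

```text
t: 21.7
tool_pos: [0.5773, 0.1059, 0.0917]
tool_rot: [-0.606, 1.484, 0.605]
contact_force: [-0.6, 0.1, -0.9]
opening: 0.0641
```

drive_tool:
  commands: "-0.5 0 0 0 -1.4;-0.5 0 0 0 -2.8;-0.5 0 0 0 -4.2;-0.5 0 0 0 -4.2;-0.5 0 0 0 -4.2"

```text
t: 22.12
tool_pos: [0.5772, 0.106, 0.0917]
tool_rot: [-0.88, 1.385, 0.88]
contact_force: [0.5, -0.8, -0.1]
opening: 0.064
```

```bash
python3 - <<'E'
from h import *
im,d,inf=snap("wrist","w7.png",(160,150,320,240),2.5)
go([.577,.1058,.0922])
E
```

```text
shift units x -0.013 y 0.001 z -0.005 | pos [0.5771 0.106  0.0917] jaw 154.9 q6 -2.65 t 22.17 open 0.0640
```

View pics/w7.png

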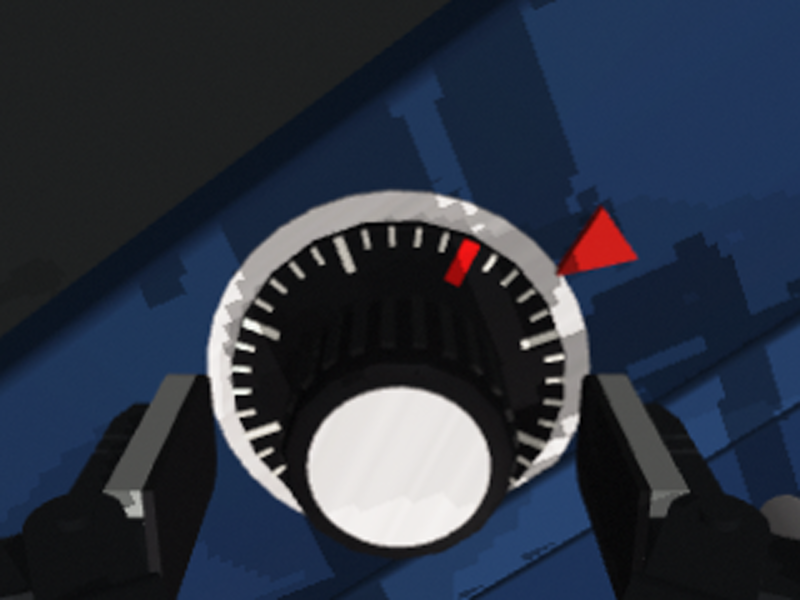

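```bash
cat >> h.py <<'E'
C=np.array([.577,.1059]); YAW=11.0
def reading(u,v,inf=None):
    p=pw("wrist",u,v,.0855,inf)[:2]-C
    a=np.degrees(np.arctan2(p[1],p[0])); n=((a-(180+YAW))/9)%40
    print("reading %.2f r %.4f"%(n,np.linalg.norm(p)))
E
python3 - <<'E'
from h import *
reading(160+463/2.5,150+262/2.5)
reading(160+558/2.5,150+273/2.5)
E
```

```text
reading 2.98 r 0.0273
reading 0.06 r 0.0371
```

drive_tool:
  commands: "1 0 0 0 0;1 0 0 0 0;1 0 0 0 0;1 0 0 0 0;1 0 0 0 0;1 0 0 0 1;1 0 0 0 2.4;1 0 0 0 3.8"

```text
t: 22.83
tool_pos: [0.5769, 0.106, 0.092]
tool_rot: [-0.623, 1.48, 0.623]
contact_force: [-2.0, -0.6, 2.9]
opening: 0.0364
```

drive_tool:
  commands: "1 0 0 0 1.4;1 0 0 0 2.8;1 0 0 0 4.2;1 0 0 0 5.6;1 0 0 0 7;1 0 0 0 8.4;1 0 0 0 9.8;1 0 0 0 11.2"

```text
t: 23.5
tool_pos: [0.577, 0.1058, 0.092]
tool_rot: [0.141, 1.566, -0.142]
contact_force: [-0.7, -0.8, 2.6]
opening: 0.0365
```

drive_tool:
  commands: "1 0 0 0 1.4;1 0 0 0 2.8;1 0 0 0 4.2;1 0 0 0 5.6;1 0 0 0 7;1 0 0 0 8.4;1 0 0 0 9.8;1 0 0 0 11.2"

```text
t: 24.17
tool_pos: [0.5769, 0.1056, 0.092]
tool_rot: [0.899, 1.377, -0.9]
contact_force: [-2.8, -0.1, 2.7]
opening: 0.0365
```

drive_tool:
  commands: "1 0 0 0 1.4;1 0 0 0 2.8;1 0 0 0 4.2;1 0 0 0 5.6;1 0 0 0 7;1 0 0 0 8.4;1 0 0 0 9.8;1 0 0 0 11.2"

```text
t: 24.83
tool_pos: [0.5766, 0.1057, 0.0919]
tool_rot: [1.61, 0.887, -1.612]
contact_force: [-3.2, 0.1, 2.9]
opening: 0.0367
```

drive_tool:
  commands: "1 0 0 0 1.4;1 0 0 0 2.8;1 0 0 0 4.2;1 0 0 0 5.6;1 0 0 0 7;1 0 0 0 8.4;1 0 0 0 9.8;1 0 0 0 11.2"

```text
t: 25.5
tool_pos: [0.5766, 0.1058, 0.092]
tool_rot: [2.205, 0.032, -2.208]
contact_force: [-3.2, -0.7, 3.8]
opening: 0.0366
```

drive_tool:
  commands: "1 0 0 0 1.4;1 0 0 0 2.8;1 0 0 0 4.2;1 0 0 0 5.6;1 0 0 0 6.8;1 0 0 0 7.4;1 0 0 0 7.4;1 0 0 0 7.4"

```text
t: 26.17
tool_pos: [0.5766, 0.106, 0.0919]
tool_rot: [-1.873, 0.589, 1.875]
contact_force: [-3.4, -0.9, 4.3]
opening: 0.0366
```

```bash
python3 - <<'E'
from h import *
go([.577,.1058,.091])
im,d,inf=snap("wrist","w8.png",(160,150,320,240),2.5)
E
```

```text
shift units x 0.023 y -0.001 z -0.010 | pos [0.5766 0.106  0.0919] jaw -124.9 q6 2.23 t 26.17 open 0.0366
```

View pics/w8.png

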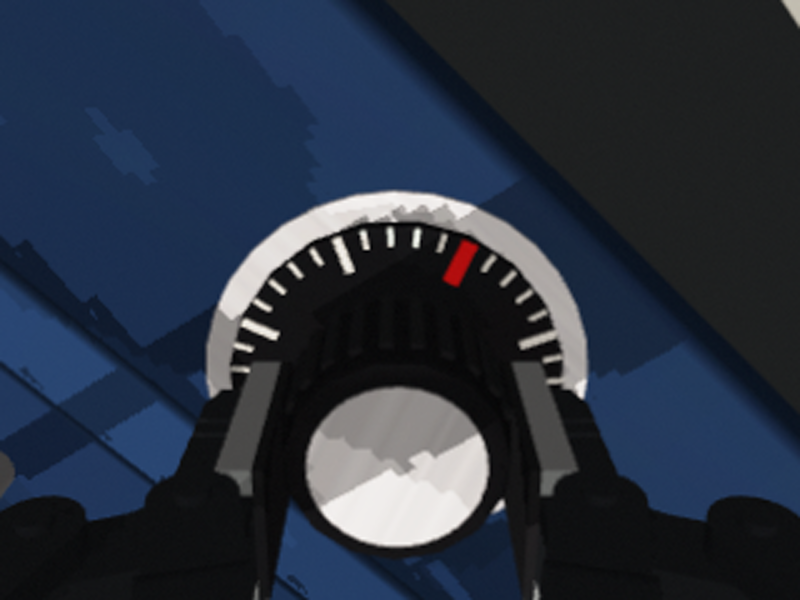

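```bash
python3 - <<'E'
from h import *
reading(160+461/2.5,150+262/2.5)
E
```

```text
reading 11.99 r 0.0268
```

drive_tool:
  commands: "1 0 0 0 -1.4;1 0 0 0 -2.8;1 0 0 0 -4.2;1 0 0 0 -5.6;1 0 0 0 -7;1 0 0 0 -8.4;1 0 0 0 -9.8;1 0 0 0 -11.2"

```text
t: 26.88
tool_pos: [0.5766, 0.1058, 0.0919]
tool_rot: [2.016, 0.381, -2.018]
contact_force: [-4.6, -1.4, 5.7]
opening: 0.0363
```

drive_tool:
  commands: "1 0 0 0 -1.4;1 0 0 0 -2.8;1 0 0 0 -4.2;1 0 0 0 -5.6;1 0 0 0 -7;1 0 0 0 -8.4;1 0 0 0 -9.8;1 0 0 0 -11.2"

```text
t: 27.55
tool_pos: [0.5767, 0.1056, 0.0919]
tool_rot: [1.368, 1.097, -1.37]
contact_force: [-4.2, -0.1, 5.0]
opening: 0.0371
```

drive_tool:
  commands: "1 0 0 0 -1.4;1 0 0 0 -2.8;1 0 0 0 -4.2;1 0 0 0 -5.6;1 0 0 0 -7;1 0 0 0 -8.4;1 0 0 0 -9.8;1 0 0 0 -11.2"

```text
t: 28.22
tool_pos: [0.577, 0.1057, 0.092]
tool_rot: [0.635, 1.476, -0.636]
contact_force: [-3.3, -0.7, 4.1]
opening: 0.037
```

drive_tool:
  commands: "1 0 0 0 -1.4;1 0 0 0 -2.8;1 0 0 0 -4.2;1 0 0 0 -5.6;1 0 0 0 -7;1 0 0 0 -8.4;1 0 0 0 -9.8;1 0 0 0 -11.2"

```text
t: 28.88
tool_pos: [0.5771, 0.1059, 0.092]
tool_rot: [-0.129, 1.567, 0.129]
contact_force: [-3.2, -0.1, 3.4]
opening: 0.0363
```

drive_tool:
  commands: "1 0 0 0 -1.4;1 0 0 0 -2.8;1 0 0 0 -4.2;1 0 0 0 -5.6;1 0 0 0 -7;1 0 0 0 -8.4;1 0 0 0 -9.8;1 0 0 0 -11.2"

```text
t: 29.55
tool_pos: [0.5769, 0.1061, 0.0919]
tool_rot: [-0.887, 1.382, 0.888]
contact_force: [-4.3, 0.1, 4.1]
opening: 0.0364
```

drive_tool:
  commands: "1 0 0 0 0;-0.5 0 0 0 0;-0.5 0 0 0 0;-0.5 0 0 0 0;-0.5 0 0 0 1.4;-0.5 0 0 0 2.8;-0.5 0 0 0 4.2;-0.5 0 0 0 5.6"

```text
t: 30.22
tool_pos: [0.5772, 0.1059, 0.0914]
tool_rot: [-0.5, 1.512, 0.5]
contact_force: [0.1, -0.2, -0.1]
opening: 0.064
```

drive_tool:
  commands: "-0.5 0 0 0 1.4;-0.5 0 0 0 2.8;-0.5 0 0 0 4.2;-0.5 0 0 0 5.6;-0.5 0 0 0 7;-0.5 0 0 0 8.4;-0.5 0 0 0 9.8;-0.5 0 0 0 11.2"

```text
t: 30.88
tool_pos: [0.5772, 0.1059, 0.0914]
tool_rot: [0.266, 1.554, -0.266]
contact_force: [-1.0, 1.0, 0.9]
opening: 0.0642
```

drive_tool:
  commands: "-0.5 0 0 0 1.4;-0.5 0 0 0 2.8;-0.5 0 0 0 4.2;-0.5 0 0 0 5.6;-0.5 0 0 0 7;-0.5 0 0 0 8.4;-0.5 0 0 0 9.8;-0.5 0 0 0 11.2"

```text
t: 31.55
tool_pos: [0.5772, 0.1059, 0.0915]
tool_rot: [1.02, 1.318, -1.019]
contact_force: [0.1, -0.4, -0.9]
opening: 0.0642
```

drive_tool:
  commands: "-0.5 0 0 0 1.4;-0.5 0 0 0 2.8;-0.5 0 0 0 4.2;-0.5 0 0 0 5.6;-0.5 0 0 0 6;-0.5 0 0 0 6;-0.5 0 0 0 6"

```text
t: 32.13
tool_pos: [0.5771, 0.1059, 0.0915]
tool_rot: [1.399, 1.074, -1.399]
contact_force: [0.4, 0.2, -0.1]
opening: 0.0639
```

```bash
python3 - <<'E'
from h import *
go([.577,.1058,.091])
im,d,inf=snap("wrist","w9.png",(160,150,320,240),2.5)
E
```

```text
shift units x 0.012 y -0.001 z 0.003 | pos [0.5771 0.1059 0.0915] jaw -15.0 q6 0.32 t 32.13 open 0.0639
```

View pics/w9.png

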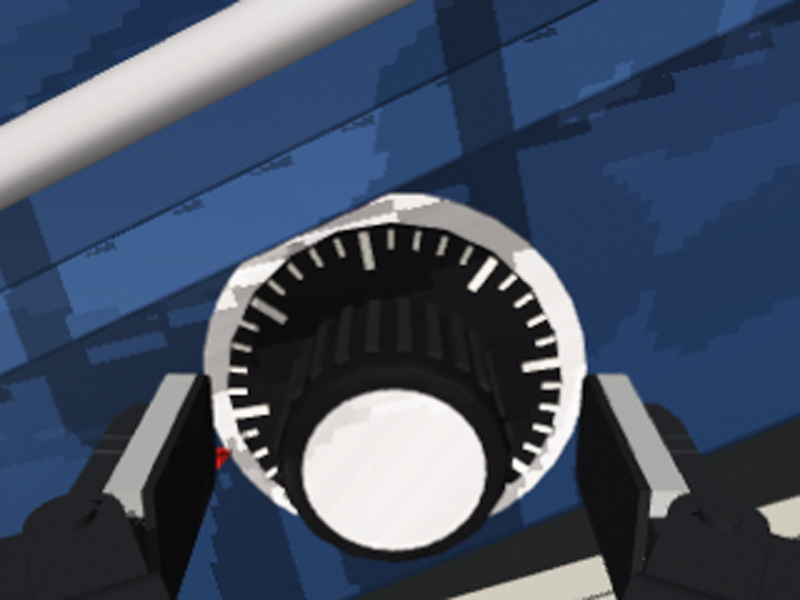

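```bash
python3 - <<'E'
from h import *
reading(160+250/2.5,150+411/2.5)
reading(160+369/2.5,150+251/2.5)
reading(160+483/2.5,150+275/2.5)
E
```

```text
reading 38.30 r 0.0284
reading 28.22 r 0.0277
reading 23.21 r 0.0277
```

drive_tool:
  commands: "1 0 0 0 0;1 0 0 0 0;1 0 0 0 0;1 0 0 0 0;1 0 0 0 0;1 0 0 0 -1;1 0 0 0 -2.4;1 0 0 0 -3.8"

```text
t: 32.85
tool_pos: [0.5768, 0.106, 0.0919]
tool_rot: [1.153, 1.245, -1.153]
contact_force: [-3.5, 0.6, 3.7]
opening: 0.0364
```

drive_tool:
  commands: "1 0 0 0 -1.4;1 0 0 0 -2.8;1 0 0 0 -4.2;1 0 0 0 -5.6;1 0 0 0 -7;1 0 0 0 -8.4;1 0 0 0 -9.8;1 0 0 0 -11.2"

```text
t: 33.52
tool_pos: [0.5766, 0.106, 0.0919]
tool_rot: [0.405, 1.533, -0.406]
contact_force: [-2.7, 0.4, 4.0]
opening: 0.0368
```

drive_tool:
  commands: "1 0 0 0 -1.4;1 0 0 0 -2.8;1 0 0 0 -4.2;1 0 0 0 -5.6;1 0 0 0 -7;1 0 0 0 -8.4;1 0 0 0 -9.8;1 0 0 0 -11.2"

```text
t: 34.18
tool_pos: [0.5766, 0.1058, 0.0919]
tool_rot: [-0.361, 1.542, 0.361]
contact_force: [-4.1, -1.4, 3.4]
opening: 0.0364
```

drive_tool:
  commands: "1 0 0 0 -1.4;1 0 0 0 -2.8;1 0 0 0 -4.2;1 0 0 0 -5.6;1 0 0 0 -7;1 0 0 0 -7;1 0 0 0 -7"

```text
t: 34.77
tool_pos: [0.5767, 0.1057, 0.0919]
tool_rot: [-0.827, 1.409, 0.827]
contact_force: [-4.1, -1.8, 4.8]
opening: 0.0366
```

```bash
python3 - <<'E'
from h import *
go([.577,.1058,.091])
im,d,inf=snap("wrist","w10.png",(160,150,320,240),2.5)
E
```

```text
shift units x 0.023 y -0.005 z 0.005 | pos [0.5767 0.1057 0.0919] jaw 150.9 q6 -2.58 t 34.77 open 0.0366
```

View pics/w10.png

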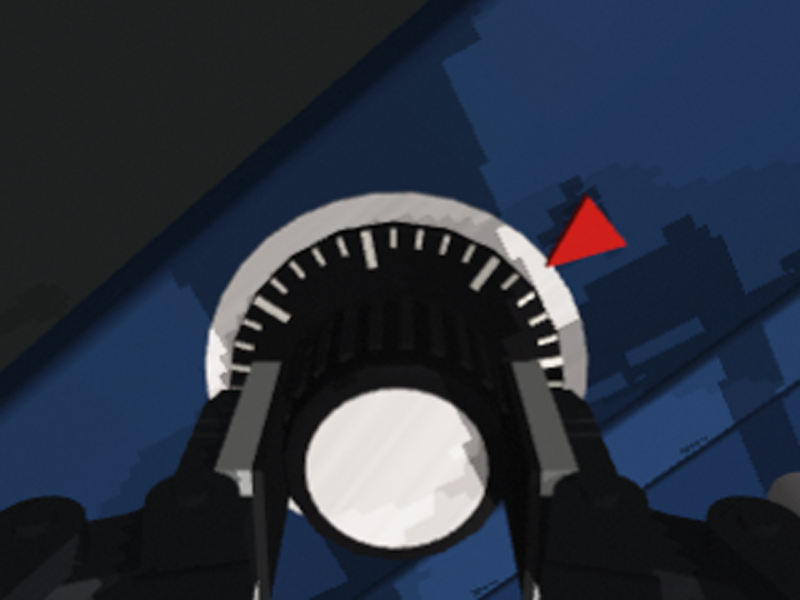

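drive_tool:
  commands: "1 0 0 0 -0.4;1 0 0 0 -0.6;1 0 0 0 -0.6;1 0 0 0 -0.6"

```text
t: 35.15
tool_pos: [0.5768, 0.1057, 0.0919]
tool_rot: [-0.868, 1.392, 0.868]
contact_force: [-4.9, -1.1, 5.7]
opening: 0.0369
```

```bash
python3 - <<'E'
from h import *
go([.577,.1058,.091])
im,d,inf=snap("wrist","w11.png",(160,150,320,240),2.5)
E
```

```text
shift units x 0.023 y -0.005 z 0.004 | pos [0.5768 0.1057 0.0919] jaw 153.9 q6 -2.63 t 35.15 open 0.0369
```

View pics/w11.png

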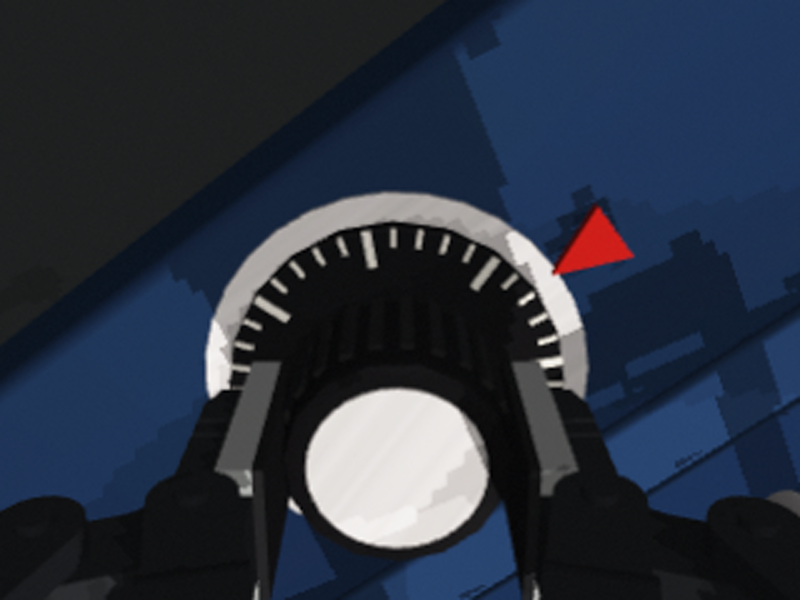

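```bash
python3 - <<'E'
from h import *
reading(160+485/2.5,150+273/2.5)
reading(160+370/2.5,150+250/2.5)
E
```

```text
reading 1.80 r 0.0280
reading 6.86 r 0.0272
```

drive_tool:
  commands: "1 0 0 0 1.4;1 0 0 0 2.8;1 0 0 0 4.2;1 0 0 0 5.6;1 0 0 0 7;1 0 0 0 8.4;1 0 0 0 9.8;1 0 0 0 11.2"

```text
t: 35.87
tool_pos: [0.5767, 0.1058, 0.0919]
tool_rot: [-0.104, 1.569, 0.104]
contact_force: [-5.6, -1.9, 4.7]
opening: 0.0365
```

drive_tool:
  commands: "1 0 0 0 1.4;1 0 0 0 2.8;1 0 0 0 4.2;1 0 0 0 5.6;1 0 0 0 7;1 0 0 0 8.4;1 0 0 0 9.8;1 0 0 0 11.2"

```text
t: 36.53
tool_pos: [0.5767, 0.106, 0.0919]
tool_rot: [0.66, 1.469, -0.661]
contact_force: [-3.5, -1.1, 5.6]
opening: 0.0366
```

drive_tool:
  commands: "1 0 0 0 1.4;1 0 0 0 2.8;1 0 0 0 4;1 0 0 0 4.2;1 0 0 0 4.2;1 0 0 0 4.2"

```text
t: 37.03
tool_pos: [0.5767, 0.106, 0.0919]
tool_rot: [0.936, 1.361, -0.937]
contact_force: [-4.7, -0.9, 5.3]
opening: 0.0366
```

```bash
python3 - <<'E'
from h import *
go([.577,.1058,.091])
im,d,inf=snap("wrist","w12.png",(160,150,320,240),2.5)
E
```

```text
shift units x 0.022 y 0.004 z 0.008 | pos [0.5767 0.106  0.0919] jaw 20.9 q6 -0.31 t 37.03 open 0.0366
```

View pics/w12.png

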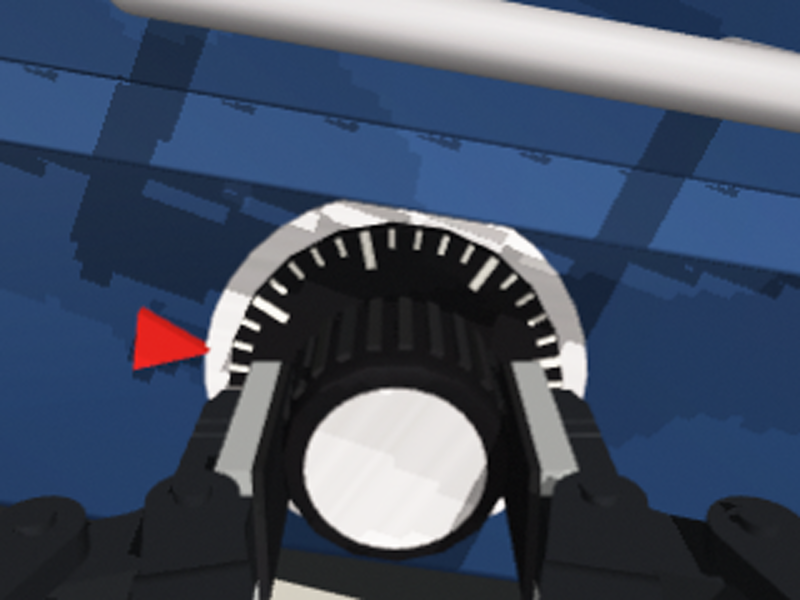

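```bash
python3 - <<'E'
from h import *
reading(160+270/2.5,150+309/2.5)
reading(160+369/2.5,150+250/2.5)
reading(160+484/2.5,150+273/2.5)
reading(160+210/2.5,150+350/2.5)
E
```

```text
reading 37.26 r 0.0282
reading 32.20 r 0.0279
reading 27.22 r 0.0282
reading 39.73 r 0.0357
```

drive_tool:
  commands: "1 0 0 0 0.5;1 0 0 0 0.5;1 0 0 0 0.5;-0.5 0 0 0 0.5;-0.5 0 0 0 0.5;-0.5 0 0 0 0.5;-0.5 0 0 0 0.5"

```text
t: 37.67
tool_pos: [0.5772, 0.1061, 0.0915]
tool_rot: [0.969, 1.345, -0.968]
contact_force: [-0.5, 0.3, -0.5]
opening: 0.0639
```

drive_tool:
  commands: "-1 -1 0 0 0;-1 -2 0 0 0;-1 -2.5 0 0 0;-1 -2.5 0 0 0;-1 -2.5 0 0 0"

```text
t: 38.08
tool_pos: [0.5782, 0.1061, 0.1937]
tool_rot: [0.97, 1.342, -0.965]
contact_force: [0.6, 1.3, -0.9]
opening: 0.0857
```

```bash
python3 - <<'E'
from h import *
go([.5638,.1736,.18],101)
im,d,inf=snap("wrist","w13.png")
cv2.imwrite("pics/w13.png",cv2.resize(im[120:360,180:500],None,fx=2.5,fy=2.5,interpolation=3))
np.savez("w13.npz",T=inf["T"])
E
```

```text
shift units x 0.342 y 0.193 z -1.715 turn -16.50 (or 19.50) | pos [0.5782 0.1061 0.1937] jaw 18.5 q6 -0.27 t 38.08 open 0.0857
```

View pics/w13.png

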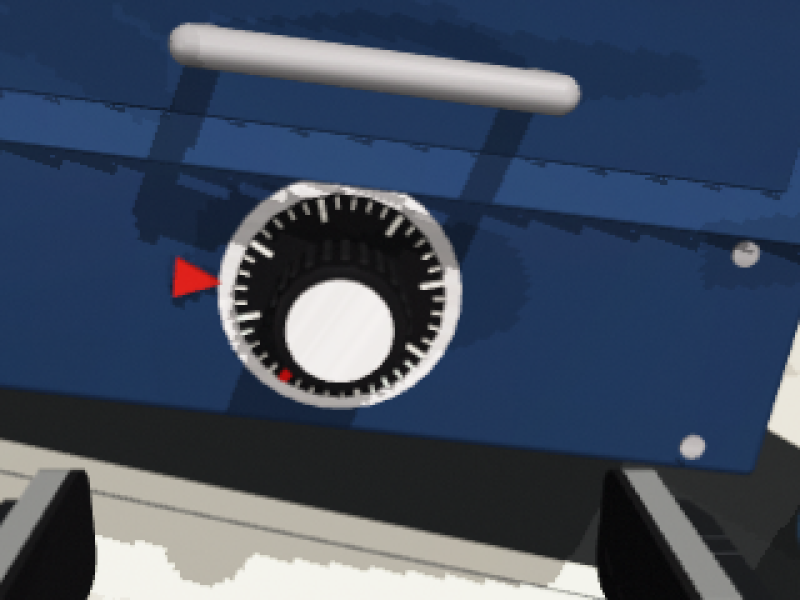

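```bash
python3 - <<'E'
from h import *
inf=ctrl.camera_info("wrist"); inf["T"]=np.load("w13.npz")["T"]
a=pw("wrist",180+187/2.5,120+45/2.5,.118,inf);b=pw("wrist",180+563/2.5,120+93/2.5,.118,inf)
print(a,b,(a+b)/2,np.degrees(np.arctan2(*(b-a)[[1,0]])))
E
```

```text
[0.51890273 0.16489268 0.118     ] [0.60895933 0.18321011 0.118     ] [0.56393103 0.17405139 0.118     ] 11.497075707470769
```

drive_tool:
  commands: "-0.2 0.2 0.2 -1.7 -1.4;-0.2 0.2 0.2 -1.7 -2.8;-0.2 0.2 0.2 -1.7 -4.2;-0.2 0.2 0.2 -1.7 -5.6;-0.2 0.2 0.2 -1.7 -7;-0.2 0.2 0.2 -1.7 -8.4;-0.2 0.2 0.2 -1.7 -9.8;-0.2 0.2 0.2 -1.7 -11.2"

```text
t: 38.8
tool_pos: [0.5615, 0.1728, 0.1805]
tool_rot: [0.206, 1.565, -0.209]
contact_force: [-0.2, -0.4, -0.6]
opening: 0.0513
```

drive_tool:
  commands: "-0.2 0 0 0 -1.4;-0.2 0 0 0 -2.8;-0.2 0 0 0 -4.2;-0.2 0 0 0 -5.3;-0.2 0 0 0 -5.3;-0.2 0 0 0 -5.3"

```text
t: 39.3
tool_pos: [0.5619, 0.1728, 0.1814]
tool_rot: [-0.149, 1.569, 0.149]
contact_force: [-0.2, -0.7, -0.1]
opening: 0.0513
```

```bash
python3 - <<'E'
from h import *
go([.5637,.1738,.1],101)
E
```

```text
shift units x 2.034 y 0.015 z 0.057 turn -0.03 (or 35.97) | pos [0.5619 0.1728 0.1814] jaw 100.9 q6 -1.59 t 39.30 open 0.0513
```

drive_tool:
  commands: "-0.2 1 0.02 0.05 0;-0.2 1.6 0.02 0.05 0;-0.2 1.98 0.02 0.05 0;-0.2 1.98 0.02 0.05 0;-0.2 1.98 0.02 0.05 0"

```text
t: 39.72
tool_pos: [0.5636, 0.174, 0.1028]
tool_rot: [-0.15, 1.569, 0.15]
contact_force: [0.7, 0.6, -0.5]
opening: 0.0512
```

drive_tool:
  commands: "1 0 0 0 0;1 0 0 0 0;1 0 0 0 0;1 0 0 0 0;1 0 0 0 0;1 0 0 0 0"
  newtons: 30

```text
t: 40.22
tool_pos: [0.5659, 0.1741, 0.1063]
tool_rot: [-0.151, 1.563, 0.151]
contact_force: [-0.9, -2.8, 5.9]
opening: 0.0085
```

```bash
python3 - <<'E'
from h import *
go([.5637,.1738,.1],101)
y=np.array([-np.sin(np.radians(11)),np.cos(np.radians(11)),0])
p,M,o=tool()
h=np.array([.5637,.1738,0])
# relative path of handle: in (yc,z)
for th in np.arange(0,1.75,.1):
    dy=-.135*np.cos(th)+.038*np.sin(th)+.135; dz=.135*np.sin(th)+.038*np.cos(th)-.038
    d=M.T@(y*dy+np.array([0,0,dz]))/.04
    print("%.1f"%th,d.round(2))
E
```

```text
shift units x 0.156 y 0.004 z -0.056 turn 0.00 (or -36.00) | pos [0.5659 0.1741 0.1063] jaw 101.0 q6 -1.59 t 40.22 open 0.0085
0.0 [0. 0. 0.]
0.1 [-0.33  0.11  0.  ]
0.2 [-0.65  0.26  0.  ]
0.3 [-0.96  0.43  0.  ]
0.4 [-1.24  0.64  0.  ]
0.5 [-1.5   0.87  0.  ]
0.6 [-1.74  1.12  0.01]
0.7 [-1.95  1.4   0.01]
0.8 [-2.13  1.7   0.01]
0.9 [-2.29  2.02  0.01]
1.0 [-2.4   2.35  0.01]
1.1 [-2.49  2.69  0.01]
1.2 [-2.54  3.04  0.01]
1.3 [-2.56  3.39  0.01]
1.4 [-2.54  3.74  0.01]
1.5 [-2.49  4.08  0.01]
1.6 [-2.4   4.42  0.01]
1.7 [-2.28  4.75  0.01]
```

drive_tool:
  commands: "1 -0.17 0.05 0 0;1 -0.33 0.11 0 0;1 -0.5 0.18 0 0;1 -0.65 0.26 0 0;1 -0.8 0.34 0 0;1 -0.96 0.43 0 0;1 -0.96 0.43 0 0"

```text
t: 40.8
tool_pos: [0.5627, 0.19, 0.144]
tool_rot: [-0.154, 1.562, 0.149]
contact_force: [3.0, -5.2, 2.5]
opening: 0.0088
```

```bash
python3 - <<'E'
from h import *
im,d,inf=snap("wrist","w14.png")
E
```

```text
(no output)
```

View pics/w14.png

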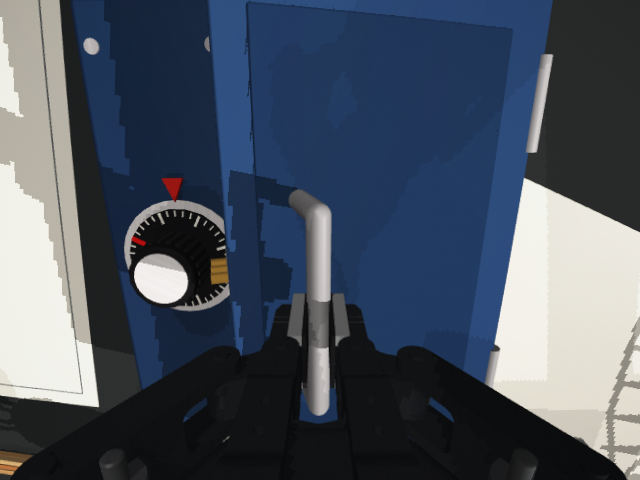

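drive_tool:
  commands: "1 -0.28 0.21 0 0;1 -0.54 0.44 0 0;1 -0.78 0.69 0 0;1 -0.99 0.97 0 0;1 -1.17 1.27 0 0;1 -1.33 1.59 0 0;1 -1.44 1.92 0 0;1 -1.53 2.26 0 0"

```text
t: 41.52
tool_pos: [0.5458, 0.2778, 0.2082]
tool_rot: [-0.154, 1.562, 0.146]
contact_force: [1.1, -7.7, 9.9]
opening: 0.0088
```

drive_tool:
  commands: "1 -0.05 0.35 0 0;1 -0.07 0.7 0 0;1 -0.05 1.05 0 0;1 0 1.39 0 0;1 0.05 1.6 0 0;1 0.05 1.6 0 0;1 0.05 1.6 0 0"

```text
t: 42.1
tool_pos: [0.5328, 0.3438, 0.2041]
tool_rot: [-0.151, 1.562, 0.153]
contact_force: [0.6, 1.2, 6.8]
opening: 0.0083
```

```bash
python3 - <<'E'
from h import *
p,M,o=tool(); print(p,o["opening"])
im,d,inf=snap("wrist","w15.png")
snap("scene","s15.png")
E
```

```text
[0.53277606 0.34382838 0.2041038 ] 0.008301223242489844
```

View pics/w15.png

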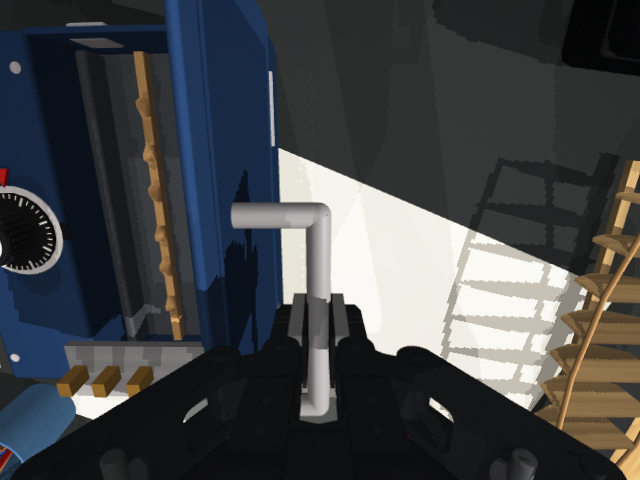

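View pics/s15.png

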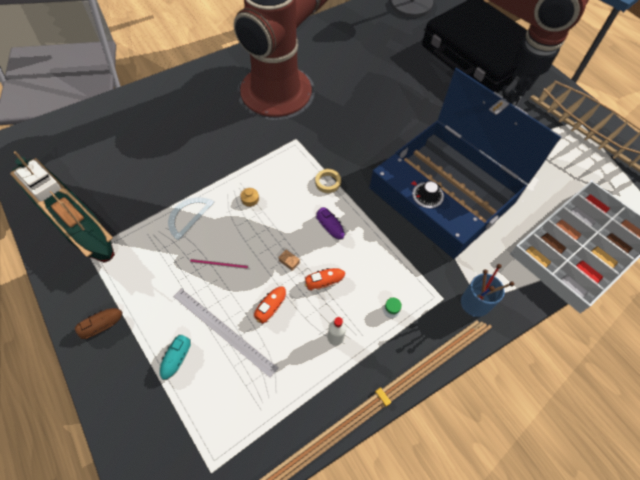

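drive_tool:
  commands: "0.5 0 0 0 0;0.5 0 0 0 0;0.5 0 0 0 0;0.5 -1 0 0 0;0.5 -2 0 0 0;0.5 -2.5 0 0 0;0.5 -2.5 0 0 0"

```text
t: 42.78
tool_pos: [0.5337, 0.3441, 0.3092]
tool_rot: [-0.147, 1.556, 0.155]
contact_force: [-0.1, -0.1, -0.2]
opening: 0.0215
```

```bash
python3 - <<'E'
from h import *
p,M,o=tool(); print(p,o["opening"],o["q"])
snap("top","t16.png"); im=cv2.imread("pics/t16.png")
cv2.imwrite("pics/t16a.png",cv2.resize(im[140:290,260:420],None,fx=4,fy=4,interpolation=3)[:595])
cv2.imwrite("pics/t16b.png",cv2.resize(im[140:310,115:255],None,fx=4,fy=3.5,interpolation=3)[:595])
E
```

```text
[0.5337144  0.34409625 0.30924061] 0.021481941530197973 [ 4.55027187e-01  3.50259521e-02  1.50258907e+00  1.15858967e-03
  1.59337619e+00 -1.30841590e+00]
```

View pics/t16a.png

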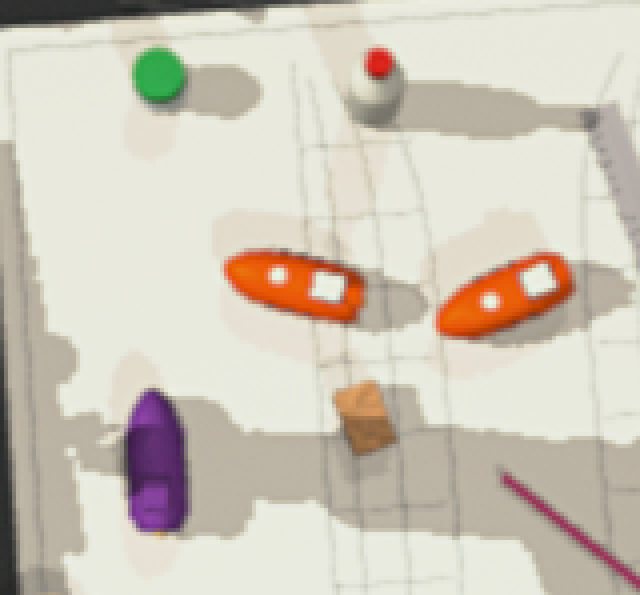

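View pics/t16b.png

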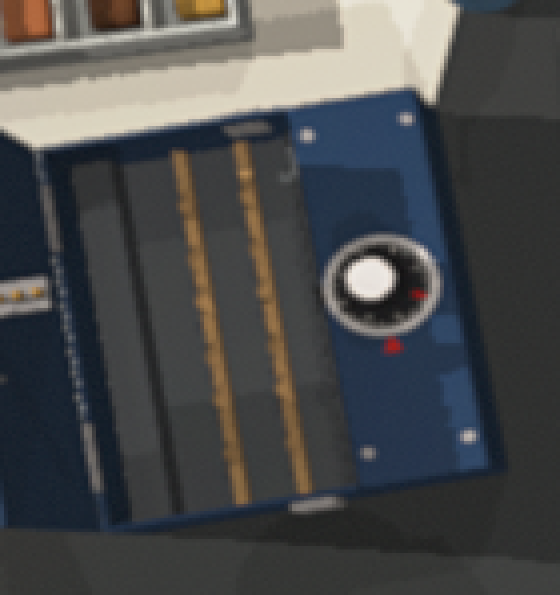

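```bash
python3 - <<'E'
from h import *
def P(u,v,z=.03): return pw("top",260+u/4,140+v/4,z)
for n,b,s in [("A",(226,268),(363,300)),("B",(438,326),(572,266))]:
    b,s=P(*b),P(*s); d=b-s; print(n,"c",((b+s)/2).round(4),"len",np.linalg.norm(d),"yaw",np.degrees(np.arctan2(d[1],d[0])))
for n,c in [("sand",(364,418))]: print(n,P(*c,.022))
p,M,o=tool();go([.55,-.15,.25],11)
E
```

```text
A c [ 0.6097 -0.21    0.03  ] len 0.09367957471333378 yaw 76.632003791246
B c [ 0.6015 -0.35    0.03  ] len 0.09808966830920386 yaw 114.23315782187552
sand [ 0.52087854 -0.25620903  0.022     ]
shift units x 1.351 y -12.198 z -1.949 turn -17.99 (or 18.01) | pos [0.5328 0.3436 0.3057] jaw 101.0 q6 -1.31 t 42.83 open 0.0216
```

drive_tool:
  commands: "0.5 0 -8 -0.5 1.4;0.5 0 -8 -0.5 2.8;0.5 0 -8 -0.5 4.2;0.5 0 -8 -0.5 5.6;-1 0 -8 -0.5 7;-1 0 -8 -0.5 8.4;-1 0 -8 -0.5 9.8;-1 0 -8 -0.5 11.2"

```text
t: 43.5
tool_pos: [0.5725, 0.0219, 0.2993]
tool_rot: [0.619, 1.484, -0.621]
contact_force: [0.2, -0.6, 0.0]
opening: 0.069
```

```bash
python3 - <<'E'
from h import *
go([.6097,-.21,.20],-13.4)
E
```

```text
shift units x 2.477 y -3.399 z 4.790 turn 11.59 (or -24.41) | pos [0.5725 0.0219 0.2993] jaw 44.6 q6 -0.87 t 43.50 open 0.0690
```

drive_tool:
  commands: "-1 2.5 -3.4 4.8 1.4;-1 2.5 -3.4 4.8 2.8;-1 2.5 -3.4 4.8 4.2;-1 2.5 -3.4 4.8 5.6;-1 2.5 -3.4 4.8 7;-1 2.5 -3.4 4.8 8.4;-1 2.5 -3.4 4.8 9.8;-1 2.5 -3.4 4.8 11.2"

```text
t: 44.17
tool_pos: [0.6108, -0.2089, 0.1963]
tool_rot: [1.355, 1.115, -1.361]
contact_force: [-0.1, 0.1, 0.2]
opening: 0.0857
```

drive_tool:
  commands: "-1 0 0 0 0.4;-1 0 0 0 0.4;-1 0 0 0 0.4"

```text
t: 44.42
tool_pos: [0.6123, -0.2066, 0.1999]
tool_rot: [1.373, 1.098, -1.375]
contact_force: [-0.0, 0.6, -0.5]
opening: 0.0854
```

```bash
python3 - <<'E'
from h import *
go([.6097,-.21,.15],-13.4)
im,d,inf=snap("wrist","w17.png")
np.savez("w17.npz",T=inf["T"],d=d)
E
```

```text
shift units x 1.247 y -0.040 z 0.098 turn 0.10 (or -35.90) | pos [ 0.6123 -0.2066  0.1999] jaw -12.9 q6 -0.22 t 44.42 open 0.0854
```

View pics/w17.png

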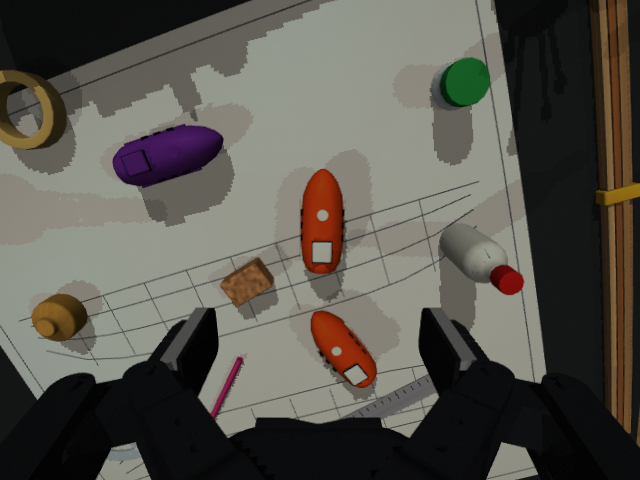

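```bash
python3 - <<'E'
from h import *
inf=ctrl.camera_info("wrist"); z=np.load("w17.npz");inf["T"]=z["T"]
for b,s in [((322,169),(321,274)),((315,311),(371,386))]:
  for h in (.02,.03):
    B,S=pw("wrist",*b,h,inf),pw("wrist",*s,h,inf); d=B-S
    print(((B+S)/2).round(4),np.linalg.norm(d).round(4),np.degrees(np.arctan2(d[1],d[0])))
# orange mask, depth -> points
im=cv2.imread("pics/w17.png"); hsv=cv2.cvtColor(im,cv2.COLOR_BGR2HSV)
m=cv2.inRange(hsv,(4,200,150),(14,255,255)); n,l,st,c=cv2.connectedComponentsWithStats(m)
for i in range(1,n):
    if st[i,4]>500: print(st[i],c[i])
E
```

```text
[ 0.6136 -0.2126  0.02  ] 0.1029 76.74142831806441
[ 0.6141 -0.2101  0.03  ] 0.0997 76.74142831806446
[ 0.6065 -0.3545  0.02  ] 0.113 110.63532599914895
[ 0.6072 -0.3475  0.03  ] 0.1095 110.63532599914888
```

```bash
python3 - <<'E'
from h import *
go([.613,-.2095,.004],-13.3)
E
```

```text
shift units x 4.911 y 0.039 z 0.073 turn 0.08 (or -35.92) | pos [ 0.6125 -0.2066  0.2005] jaw -12.9 q6 -0.22 t 44.47 open 0.0852
```

drive_tool:
  commands: "-1 1 0.04 0.07 0.08;-1 2 0.04 0.07 0.08;-1 3 0.04 0.07 0.08;-1 4 0.04 0.07 0.08;-1 4.6 0.04 0.07 0.08;-1 4.85 0.04 0.07 0.08;-1 4.85 0.04 0.07 0.08;-1 4.85 0.04 0.07 0.08"

```text
t: 45.13
tool_pos: [0.6147, -0.2103, 0.0089]
tool_rot: [1.379, 1.089, -1.378]
contact_force: [0.1, -0.9, 0.1]
opening: 0.0854
```

```bash
python3 - <<'E'
from h import *
go([.613,-.2095,.004],-13.3); print(ctrl.get_obs()["contact_force"])
im,d,inf=snap("wrist","w18.png")
E
```

```text
shift units x 0.121 y -0.045 z -0.010 turn -0.01 (or 35.99) | pos [ 0.6147 -0.2103  0.0089] jaw -13.3 q6 -0.21 t 45.13 open 0.0854
[ 0.05194145 -0.90751058  0.07529846]
```

View pics/w18.png

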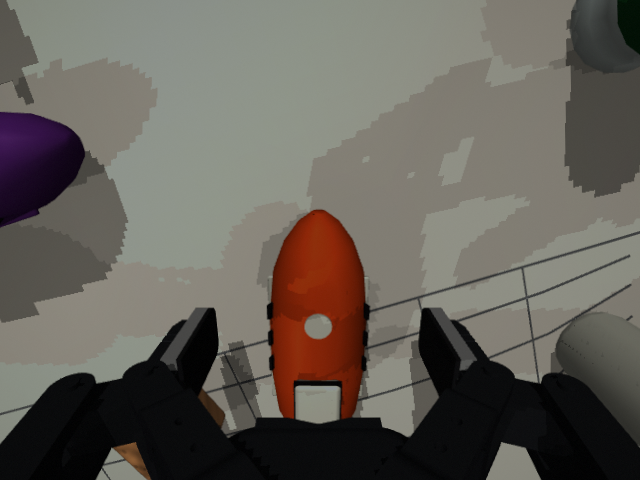

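drive_tool:
  commands: "1 0.1 0 0 0;1 0.1 0 0 0;1 0.1 0 0 0;1 0.1 0 0 0;1 0.1 0 0 0;1 0.1 0 0 0;1 0.1 0 0 0"
  newtons: 30

```text
t: 45.77
tool_pos: [0.6149, -0.2107, 0.0055]
tool_rot: [1.379, 1.088, -1.378]
contact_force: [-2.7, 0.6, 5.3]
opening: 0.0384
```

drive_tool:
  commands: "1 -0.5 0 0 0;1 -1.5 0 0 0;1 -2.5 0 0 0;1 -3.5 0 0 0;1 -4.5 0 0 0;1 -5 0 0 0;1 -5 0 0 0"

```text
t: 46.35
tool_pos: [0.6172, -0.2117, 0.212]
tool_rot: [1.381, 1.078, -1.372]
contact_force: [1.2, -0.1, 0.0]
opening: 0.0382
```

```bash
python3 - <<'E'
from h import *
go([.556,.2139,.2],11)
im,d,inf=snap("wrist","w19.png")
E
```

```text
shift units x 0.226 y -3.953 z -9.999 turn -4.87 (or 31.13) | pos [ 0.6172 -0.2117  0.212 ] jaw -13.4 q6 -0.21 t 46.35 open 0.0382
```

View pics/w19.png

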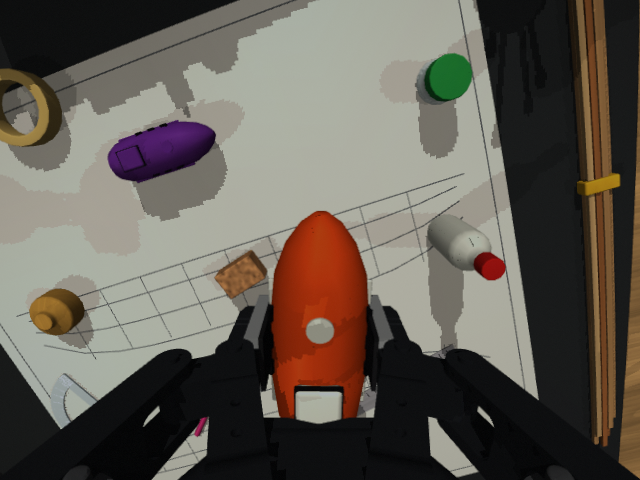

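```bash
python3 - <<'E'
from h import *
p,M,o=tool(); inf=ctrl.camera_info("wrist")
for h in (.02,.03,.037):
    B=pw("wrist",321,211,p[2]-.0055+h,inf); print(h,(M.T@(B-p)).round(4))
W=pw("wrist",319,331,p[2]-.0055+.041,inf); print((M.T@(W-p)).round(4))
E
```

```text
0.02 [-0.0146  0.001  -0.0499]
0.03 [-0.0246  0.0009 -0.0521]
0.037 [-0.0316  0.0008 -0.0537]
[-0.0355  0.0002 -0.0114]
```

```bash
python3 - <<'E'
from h import *
print(ctrl.get_obs()["q"])
im,d,inf=snap("scene","s20.png")
p,M,o=tool(); c=ctrl.camera_info("wrist")["T"][:3,3]; print(wp("scene",p),wp("scene",c),wp("scene",p+[0,0,.14]))
u,v=wp("scene",c).astype(int)
cv2.imwrite("pics/s20.png",cv2.resize(im[max(v-90,0):v+110,max(u-120,0):u+120],None,fx=3,fy=3,interpolation=3))
E
```

```text
[-4.44512748e-01  1.23085251e-01  1.57724378e+00  6.29721312e-05
  1.43440700e+00 -2.11057233e-01]
[329.62695387 238.05664695] [375.29109912 185.48033411] [333.28542314 197.8588817 ]
```

View pics/s20.png

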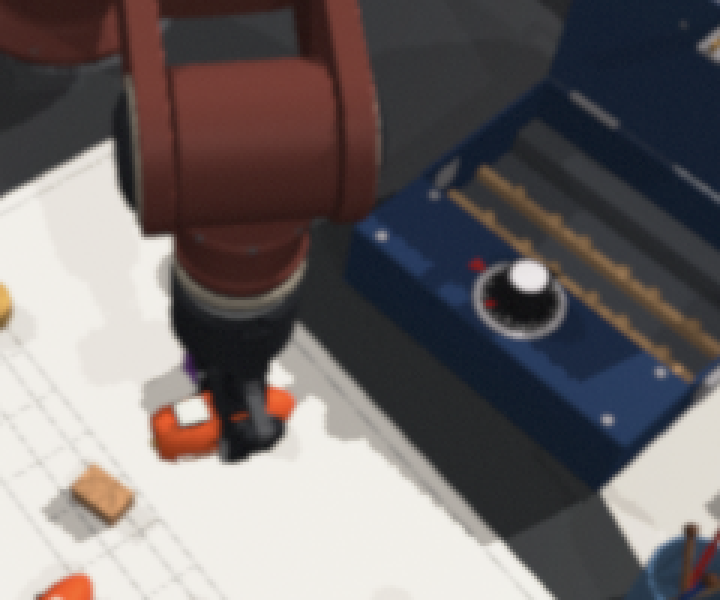

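```bash
python3 - <<'E'
from h import *
im,d=ctrl.get_image("scene"); inf=ctrl.camera_info("scene"); p,M,o=tool()
def P(u,v):
    uu=255+u/3; vv=95+v/3; z=d[int(round(vv)),int(round(uu))]; O,D=ray("scene",uu,vv,inf); return O+D*z
for u,v in [(160,225),(250,225),(340,210),(375,150),(260,140),(240,290),(240,340),(240,370),(200,240),(300,240),(260,60),(350,60)]:
    print(u,v,(P(u,v)-p).round(3))
# lid tongue via top cam? 
E
```

```text
160 225 [ 0.018 -0.063  0.279]
250 225 [ 0.031 -0.018  0.264]
340 210 [0.053 0.019 0.276]
375 150 [0.052 0.035 0.309]
260 140 [ 0.02  -0.009  0.311]
240 290 [ 0.031 -0.021  0.212]
240 340 [ 0.033 -0.019  0.164]
240 370 [ 0.034 -0.018  0.135]
200 240 [ 0.012 -0.035  0.243]
300 240 [0.036 0.011 0.237]
260 60 [-0.429  0.326 -0.204]
350 60 [0.012 0.046 0.326]
```

```bash
python3 - <<'E'
from h import *
go([.6311,.2264,.17],11)
E
```

```text
shift units x 0.820 y -2.090 z -10.715 turn -4.88 (or 31.12) | pos [ 0.6133 -0.2099  0.2024] jaw -13.4 q6 -0.21 t 46.50 open 0.0381
```

drive_tool:
  commands: "1 0.2 -2.1 -8 -0.7;1 0.2 -2.1 -8 -1.4;1 0.2 -2.1 -8 -2.1;1 0.2 -2.1 -8 -2.8;1 0.2 -2.1 -8 -3.5;1 0.2 -2.1 -8 -4.2;1 0.2 -2.1 -8 -4.9;1 0.2 -2.1 -8 -4.9"

```text
t: 47.17
tool_pos: [0.6042, 0.1226, 0.1922]
tool_rot: [1.061, 1.3, -1.067]
contact_force: [0.9, 0.2, -0.7]
opening: 0.0383
```

```bash
python3 - <<'E'
from h import *
go([.6311,.2264,.17],11)
E
```

```text
shift units x 0.551 y 1.170 z -2.414 turn 0.05 (or -35.95) | pos [0.6042 0.1226 0.1922] jaw 11.3 q6 -0.12 t 47.17 open 0.0383
```

drive_tool:
  commands: "1 0.5 1.1 -2.4 0;1 0.5 1.1 -2.4 0;1 0.5 1.1 -2.4 0;1 0.5 1.1 -2.4 0;1 0.5 1.1 -2.4 0;1 0.5 1.1 -2.4 0"

```text
t: 47.67
tool_pos: [0.6299, 0.2223, 0.1736]
tool_rot: [1.062, 1.297, -1.068]
contact_force: [0.6, 0.4, -0.2]
opening: 0.0381
```

```bash
python3 - <<'E'
from h import *
go([.6311,.2264,.0245],11)
snap("wrist","w21.png")
E
```

```text
shift units x 3.726 y 0.064 z -0.097 turn 0.02 (or -35.98) | pos [0.6299 0.2223 0.1736] jaw 11.1 q6 0.03 t 47.67 open 0.0381
```

View pics/w21.png

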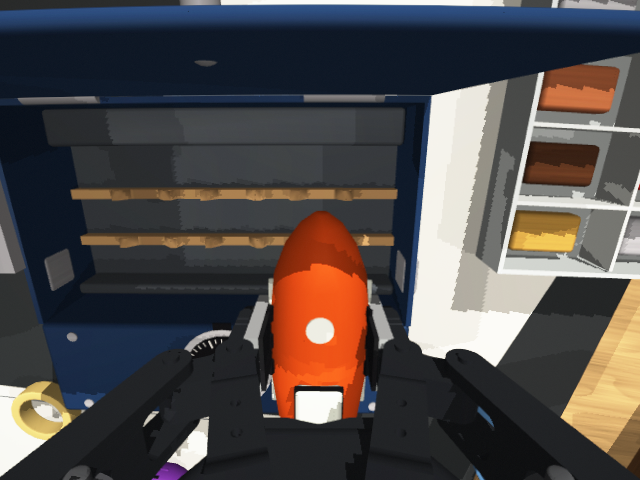

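```bash
python3 - <<'E'
from h import *
a=np.radians(11); ex=np.array([np.cos(a),np.sin(a)]); ey=np.array([-np.sin(a),np.cos(a)]); O=C+.084*ey
for bx in (-.076,0,.076):
    for y in (.005,.047):
        print(bx,y,wp("wrist",[*(O+bx*ex+y*ey),.018]).round(1), wp("wrist",[*(O+(bx-.016)*ex+y*ey),.024]).round(1), wp("wrist",[*(O+(bx+.016)*ex+y*ey),.024]).round(1))
im=cv2.imread("pics/w21.png"); cv2.imwrite("pics/w21c.png",cv2.resize(im[170:270,60:420],None,fx=2.2,fy=4,interpolation=3))
E
```

```text
-0.076 0.005 [151.6 239.7] [130.8 241.7] [166.4 241.8]
-0.076 0.047 [144.8 193.4] [123.  194.7] [160.  194.6]
0 0.005 [235.4 239.9] [215.8 241.9] [252. 242.]
0 0.047 [232.  193.3] [211.5 194.5] [249.2 194.5]
0.076 0.005 [320.1 240.1] [301.9 242.1] [338.3 242.1]
0.076 0.047 [320.2 193.4] [301.3 194.6] [339.3 194.7]
```

View pics/w21c.png

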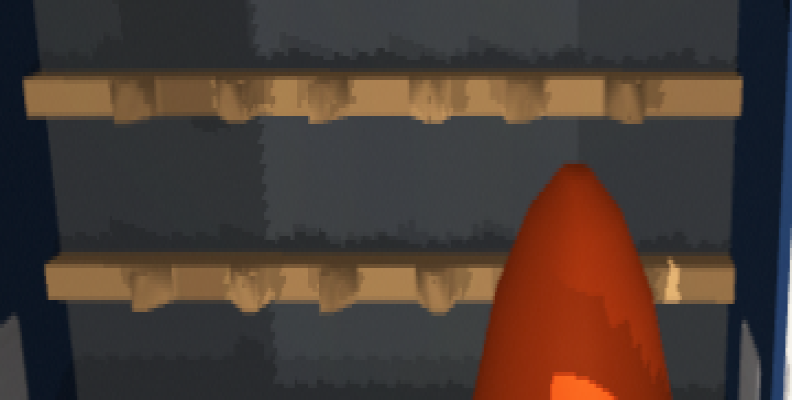

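drive_tool:
  commands: "1 0.8 0.06 -0.1 0;1 1.6 0.06 -0.1 0;1 2.4 0.06 -0.1 0;1 2.9 0.06 -0.1 0;1 2.9 0.06 -0.1 0;1 2.9 0.06 -0.1 0"

```text
t: 48.22
tool_pos: [0.6317, 0.2259, 0.0588]
tool_rot: [1.064, 1.296, -1.069]
contact_force: [0.5, -0.4, -0.1]
opening: 0.0383
```

```bash
python3 - <<'E'
from h import *
go([.6311,.2264,.0245],11)
print(ctrl.get_obs()["contact_force"])
snap("wrist","w22.png")
E
```

```text
shift units x 0.858 y -0.010 z -0.015 turn 0.00 (or -36.00) | pos [0.6317 0.2259 0.0588] jaw 11.0 q6 0.04 t 48.22 open 0.0383
[ 0.54723231 -0.383732   -0.05454434]
```

View pics/w22.png

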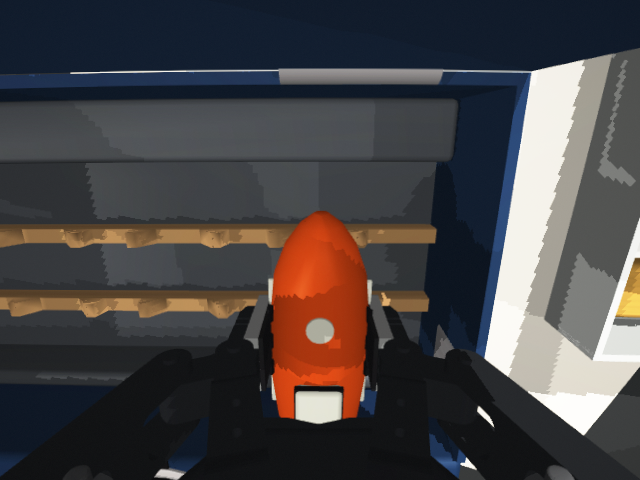

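drive_tool:
  commands: "1 0.4 -0.01 -0.01 0;1 0.7 -0.01 -0.01 0;1 0.84 -0.01 -0.01 0;1 0.84 -0.01 -0.01 0;1 0.84 -0.01 -0.01 0"

```text
t: 48.68
tool_pos: [0.6323, 0.2277, 0.0268]
tool_rot: [1.065, 1.295, -1.065]
contact_force: [-0.5, -0.5, -1.4]
opening: 0.0381
```

```bash
python3 - <<'E'
from h import *
go([.6311,.2264,.0245],11)
print(ctrl.get_obs()["contact_force"])
E
```

```text
shift units x 0.058 y -0.037 z 0.027 turn 0.02 (or -35.98) | pos [0.6323 0.2277 0.0268] jaw 11.1 q6 0.04 t 48.68 open 0.0381
[-0.45697109 -0.54637889 -1.37302181]
```

Lower another 2.3 mm, then release.

drive_tool:
  commands: "1 0.07 -0.03 0.03 0;1 0.07 -0.03 0.03 0;1 0.07 -0.03 0.03 0;-0.3 0.07 -0.03 0.03 0;-0.3 0.07 -0.03 0.03 0;-0.3 0.07 -0.03 0.03 0;-0.3 0.07 -0.03 0.03 0;-0.3 0.07 -0.03 0.03 0"

```text
t: 49.35
tool_pos: [0.6314, 0.2264, 0.0239]
tool_rot: [1.065, 1.295, -1.065]
contact_force: [-0.5, -0.7, -0.0]
opening: 0.0555
```

drive_tool:
  commands: "-0.3 -1 0 0 0;-0.3 -2 0 0 0;-0.3 -3 0 0 0;-0.3 -4 0 0 0;-0.3 -4.5 0 0 0;-0.3 -4.5 0 0 0"

```text
t: 49.85
tool_pos: [0.6348, 0.2273, 0.2125]
tool_rot: [1.072, 1.287, -1.055]
contact_force: [0.2, 0.1, 1.1]
opening: 0.0557
```

```bash
python3 - <<'E'
from h import *
go([.6072,-.35,.2],22)
im,d,inf=snap("wrist","w23.png")
np.savez("w23.npz",T=inf["T"])
im,d,_=snap("top","t23.png")
cv2.imwrite("pics/t23.png",cv2.resize(im[140:290,260:420],None,fx=4,fy=4,interpolation=3))
E
```

```text
shift units x 0.259 y -3.466 z 14.028 turn -2.17 (or 33.83) | pos [0.6348 0.2273 0.2125] jaw 11.1 q6 0.04 t 49.85 open 0.0557
```

View pics/w23.png

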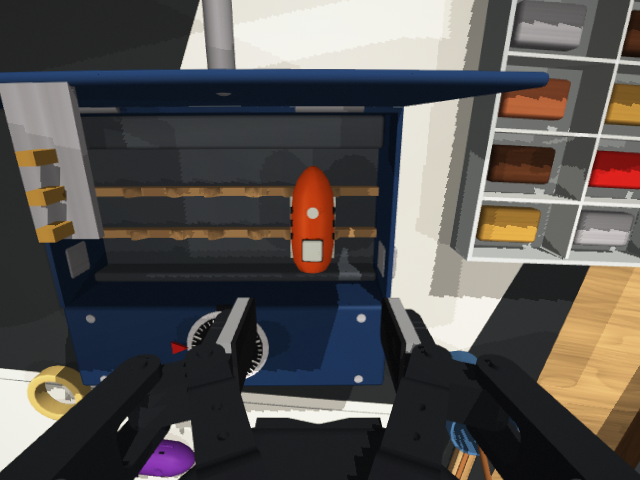

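View pics/t23.png

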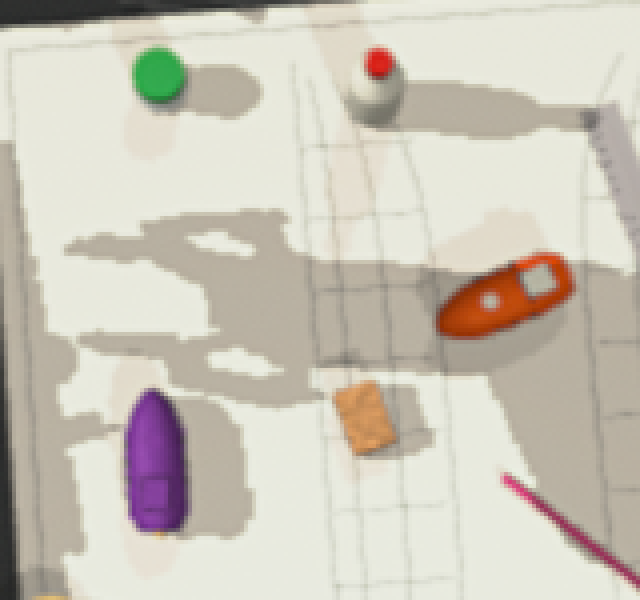

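drive_tool:
  commands: "-0.3 -0.3 -1 4 0;-0.3 -0.3 -3.4 14 -1;-0.3 -0.3 -3.4 14 -2.2;-1 -0.3 -3.4 14 -2.2;-1 -0.3 -3.4 14 -2.2;-1 -0.3 -3.4 14 -2.2;-1 -0.3 -3.4 14 -2.2;-1 -0.3 -3.4 14 -2.2"

```text
t: 50.62
tool_pos: [0.6146, -0.108, 0.2084]
tool_rot: [0.92, 1.372, -0.922]
contact_force: [1.2, 0.3, -0.5]
opening: 0.0855
```

```bash
python3 - <<'E'
from h import *
go([.6055,-.35,.2],22.5)
E
```

```text
shift units x 0.203 y -2.488 z 5.520 turn -0.08 (or 35.92) | pos [ 0.6146 -0.108   0.2084] jaw 22.1 q6 -0.68 t 50.62 open 0.0855
```

drive_tool:
  commands: "-1 0.2 -2.5 5.5 0;-1 0.2 -2.5 5.5 0;-1 0.2 -2.5 5.5 0;-1 0.2 -2.5 5.5 0;-1 0.2 -2.5 5.5 0;-1 0.2 -2.5 5.5 0;-1 0.2 -2.5 5.5 0;-1 0.2 -2.5 5.5 0"

```text
t: 51.28
tool_pos: [0.6049, -0.349, 0.1999]
tool_rot: [0.924, 1.372, -0.923]
contact_force: [-0.2, 0.4, -0.7]
opening: 0.0853
```

```bash
python3 - <<'E'
from h import *
go([.6055,-.35,.2],22.5)
im,d,inf=snap("wrist","w24.png")
np.savez("w24.npz",T=inf["T"])
E
```

```text
shift units x -0.003 y 0.004 z 0.029 turn -0.11 (or 35.89) | pos [ 0.6049 -0.349   0.1999] jaw 21.9 q6 -1.01 t 51.28 open 0.0853
```

View pics/w24.png

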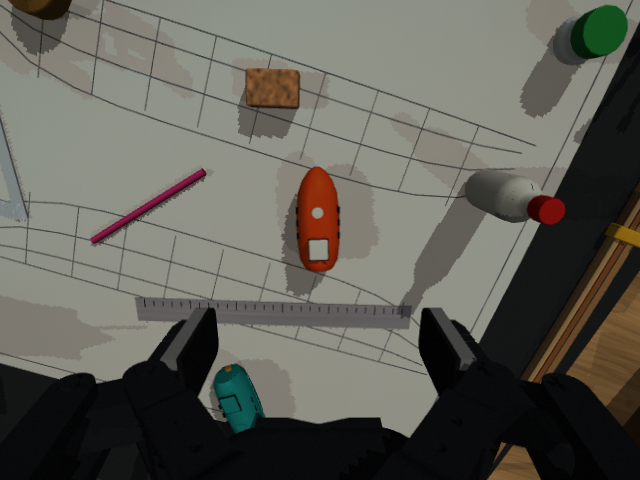

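```bash
python3 - <<'E'
from h import *
inf=ctrl.camera_info("wrist"); inf["T"]=np.load("w24.npz")["T"]
for h in (.025,.037):
    B,S=pw("wrist",317,167,h,inf),pw("wrist",319,271,h,inf); d=B-S
    print(((B+S)/2).round(4),np.linalg.norm(d).round(4),np.degrees(np.arctan2(d[1],d[0])))
go([.605,-.352,.005],22.8)
E
```

```text
[ 0.6051 -0.3502  0.025 ] 0.0998 113.03023261442333
[ 0.604  -0.3474  0.037 ] 0.0961 113.03023261442334
shift units x 4.886 y -0.041 z 0.120 turn -0.15 (or 35.85) | pos [ 0.6054 -0.3476  0.2005] jaw 22.1 q6 -1.01 t 51.33 open 0.0851
```

drive_tool:
  commands: "-1 1 -0.03 0.01 -0.15;-1 2 -0.03 0.01 -0.15;-1 3 -0.03 0.01 -0.15;-1 4 -0.03 0.01 -0.15;-1 4.7 -0.03 0.01 -0.15;-1 4.93 -0.03 0.01 -0.15;-1 4.93 -0.03 0.01 -0.15;-1 4.93 -0.03 0.01 -0.15"

```text
t: 52.0
tool_pos: [0.6063, -0.3479, 0.007]
tool_rot: [0.909, 1.372, -0.909]
contact_force: [-0.5, 0.3, 0.3]
opening: 0.0853
```

drive_tool:
  commands: "1 0 0 0 0;1 0 0 0 0;1 0 0 0 0;1 0 0 0 0;1 0 0 0 0;1 0 0 0 0;1 0 0 0 0"
  newtons: 30

```text
t: 52.58
tool_pos: [0.6067, -0.3496, 0.0087]
tool_rot: [0.91, 1.369, -0.91]
contact_force: [-2.1, 0.8, 6.5]
opening: 0.0377
```

drive_tool:
  commands: "1 -0.5 0 0 0;1 -1.5 0 0 0;1 -2.5 0 0 0;1 -3.5 0 0 0;1 -4.5 0 0 0;1 -5 0 0 0;1 -5 0 0 0"

```text
t: 53.17
tool_pos: [0.6085, -0.3508, 0.2154]
tool_rot: [0.908, 1.358, -0.909]
contact_force: [0.1, -0.1, 1.0]
opening: 0.0383
```

```bash
python3 - <<'E'
from h import *
go([.4818,.1974,.2],11)
snap("wrist","w25.png")
E
```

```text
shift units x 0.244 y 2.404 z -13.863 turn 2.37 (or -33.63) | pos [ 0.6085 -0.3508  0.2154] jaw 22.9 q6 -1.03 t 53.17 open 0.0383
```

View pics/w25.png

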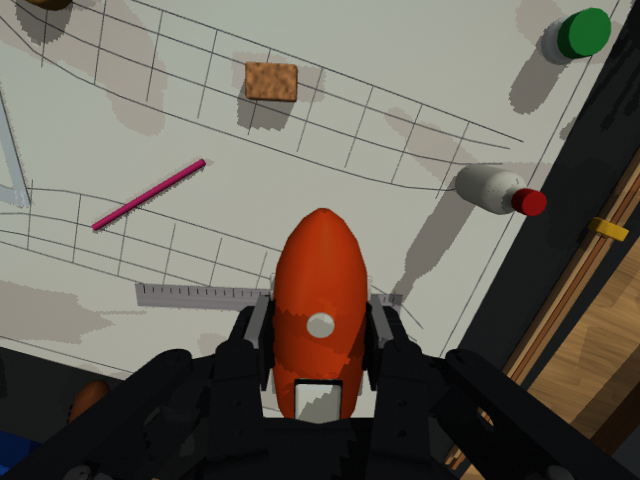

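drive_tool:
  commands: "1 0 2.4 -8 0;1 0 2.4 -8 0.8;1 0 2.4 -8 1.6;1 0 2.4 -8 2.3;1 0 2.4 -8 2.3;1 0 2.4 -8 2.3;1 0 2.4 -8 2.3;1 0 2.4 -8 2.3"

```text
t: 53.88
tool_pos: [0.5678, -0.0153, 0.2034]
tool_rot: [1.061, 1.3, -1.064]
contact_force: [0.8, -0.3, -0.9]
opening: 0.0382
```

```bash
python3 - <<'E'
from h import *
go([.482,.1965,.18],11)
E
```

```text
shift units x 0.600 y -1.059 z -5.612 turn 0.07 (or -35.93) | pos [ 0.5678 -0.0153  0.2034] jaw 11.4 q6 -0.36 t 53.88 open 0.0382
```

drive_tool:
  commands: "1 0.5 -1.05 -5.6 0.05;1 0.5 -1.05 -5.6 0.05;1 0.5 -1.05 -5.6 0.05;1 0.5 -1.05 -5.6 0.05;1 0.5 -1.05 -5.6 0.05;1 0.5 -1.05 -5.6 0.05;1 0.5 -1.05 -5.6 0.05;1 0.5 -1.05 -5.6 0.05"

```text
t: 54.55
tool_pos: [0.4828, 0.1944, 0.1839]
tool_rot: [1.061, 1.298, -1.066]
contact_force: [-0.0, -0.8, -1.0]
opening: 0.0381
```

```bash
python3 - <<'E'
from h import *
go([.482,.1965,.0277],11)
snap("wrist","w26.png")
E
```

```text
shift units x 3.905 y 0.006 z -0.058 turn 0.05 (or -35.95) | pos [0.4828 0.1944 0.1839] jaw 11.3 q6 0.04 t 54.55 open 0.0381
```

View pics/w26.png

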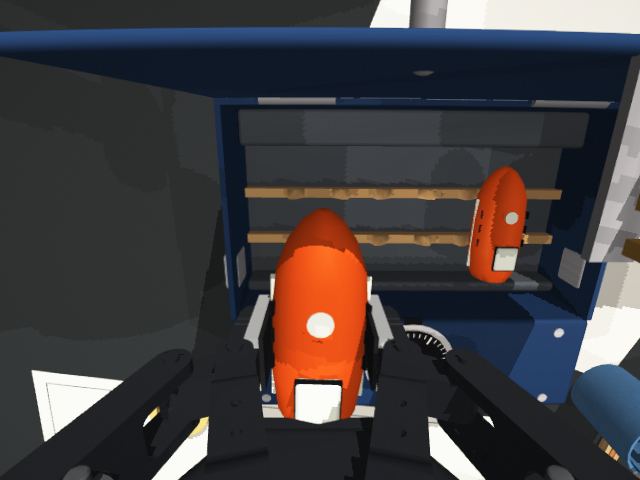

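drive_tool:
  commands: "1 0.8 0 -0.03 0.05;1 1.6 0 -0.03 0.05;1 2.4 0 -0.03 0.05;1 3 0 -0.03 0.05;1 3 0 -0.03 0.05;1 3 0 -0.03 0.05"

```text
t: 55.1
tool_pos: [0.4833, 0.1936, 0.0647]
tool_rot: [1.067, 1.295, -1.073]
contact_force: [-0.1, 0.3, -0.1]
opening: 0.0382
```

```bash
python3 - <<'E'
from h import *
go([.482,.1965,.0277],11)
snap("wrist","w27.png")
E
```

```text
shift units x 0.926 y -0.015 z -0.078 turn -0.05 (or 35.95) | pos [0.4833 0.1936 0.0647] jaw 10.8 q6 0.05 t 55.10 open 0.0382
```

View pics/w27.png

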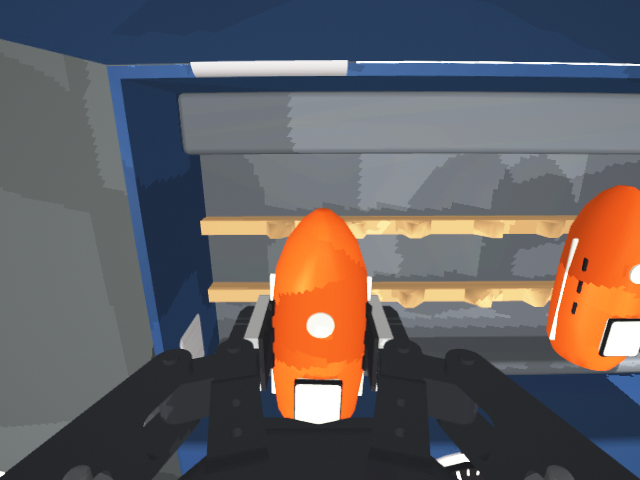

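drive_tool:
  commands: "1 0.4 -0.02 -0.06 0;1 0.8 -0.02 -0.06 0;1 0.93 -0.02 -0.06 0;1 0.93 -0.02 -0.06 0;1 0.93 -0.02 -0.06 0"

```text
t: 55.57
tool_pos: [0.4843, 0.1974, 0.0309]
tool_rot: [1.07, 1.291, -1.067]
contact_force: [0.0, -0.0, -0.2]
opening: 0.0381
```

```bash
python3 - <<'E'
from h import *
go([.482,.1965,.027],11)
print(ctrl.get_obs()["contact_force"])
E
```

```text
shift units x 0.097 y -0.062 z 0.012 turn -0.03 (or 35.97) | pos [0.4843 0.1974 0.0309] jaw 10.9 q6 0.06 t 55.57 open 0.0381
[ 0.01172181 -0.04236476 -0.1552894 ]
```

drive_tool:
  commands: "1 0.09 -0.06 0.01 0;1 0.09 -0.06 0.01 0;1 0.09 -0.06 0.01 0;1 0.09 -0.06 0.01 0;-0.3 0.09 -0.06 0.01 0;-0.3 0.09 -0.06 0.01 0;-0.3 0.09 -0.06 0.01 0;-0.3 0.09 -0.06 0.01 0"

```text
t: 56.23
tool_pos: [0.4805, 0.1965, 0.0254]
tool_rot: [1.068, 1.293, -1.069]
contact_force: [0.3, 0.1, -0.8]
opening: 0.0553
```

drive_tool:
  commands: "-0.3 -1 0 0 0;-0.3 -2 0 0 0;-0.3 -3 0 0 0;-0.3 -4 0 0 0;-0.3 -5 0 0 0;-0.3 -6 0 0 0;-0.3 -6 0 0 0;-0.3 -6 0 0 0"

```text
t: 56.9
tool_pos: [0.4823, 0.197, 0.2695]
tool_rot: [1.072, 1.289, -1.063]
contact_force: [0.2, 1.6, -0.6]
opening: 0.0557
```

```bash
python3 - <<'E'
from h import *
go([.482,.1965,.0277],11)
im,d,inf=snap("wrist","w28.png"); np.savez("w28.npz",T=inf["T"])
im,d,_=snap("scene","s28.png")
E
```

```text
shift units x 6.045 y -0.053 z 0.013 turn -0.02 (or 35.98) | pos [0.4823 0.197  0.2695] jaw 10.9 q6 0.05 t 56.90 open 0.0557
```

View pics/w28.png

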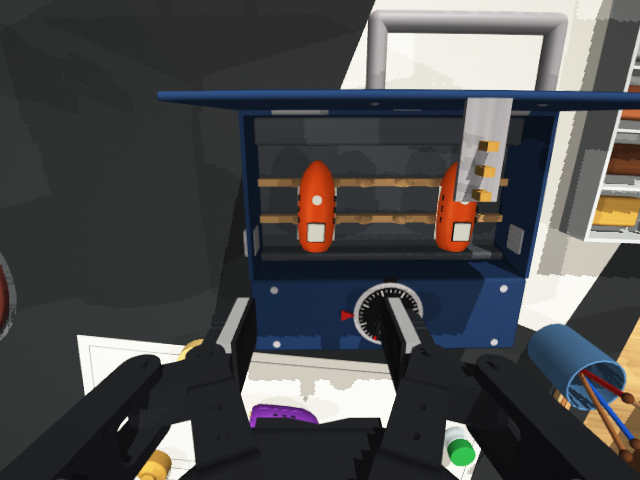

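View pics/s28.png

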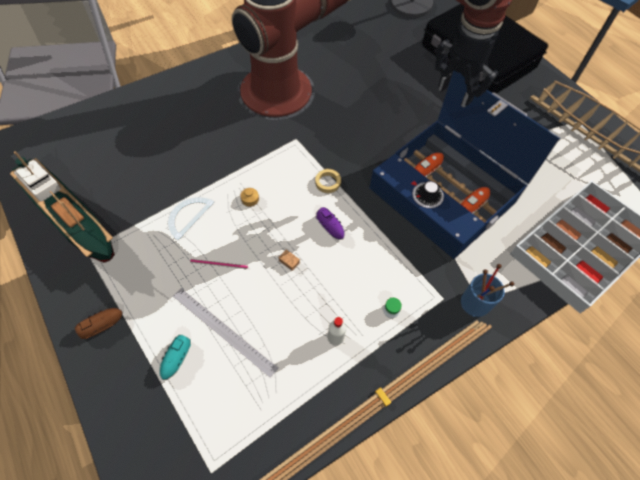

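```bash
python3 - <<'E'
from h import *
a=np.radians(11); ex=np.array([np.cos(a),np.sin(a)]); ey=np.array([-np.sin(a),np.cos(a)]); O=C+.084*ey
inf=ctrl.camera_info("wrist")
for f,b,s in [("w28",(318,161),(316,252)),("w23",(313,166.5),(313,273))]:
    inf["T"]=np.load(f+".npz")["T"]
    B,S=[pw("wrist",*q,.05,inf)[:2] for q in (b,s)]; c=(B+S)/2-O; d=B-S
    print(f,"case xy",c@ex,c@ey,"len",np.linalg.norm(d),"yaw",np.degrees(np.arctan2(d[1],d[0])))
im=cv2.imread("pics/w28.png"); cv2.imwrite("pics/w28c.png",cv2.resize(im[140:270,240:540],None,fx=2.6,fy=4,interpolation=3))
E
```

```text
w28 case xy -0.0750792296958607 0.02443100507793724 len 0.09751728309582118 yaw 99.60173253088216
w23 case xy 0.07761038876605048 0.024541272071975265 len 0.09849687011669322 yaw 100.89430151386739
```

View pics/w28c.png

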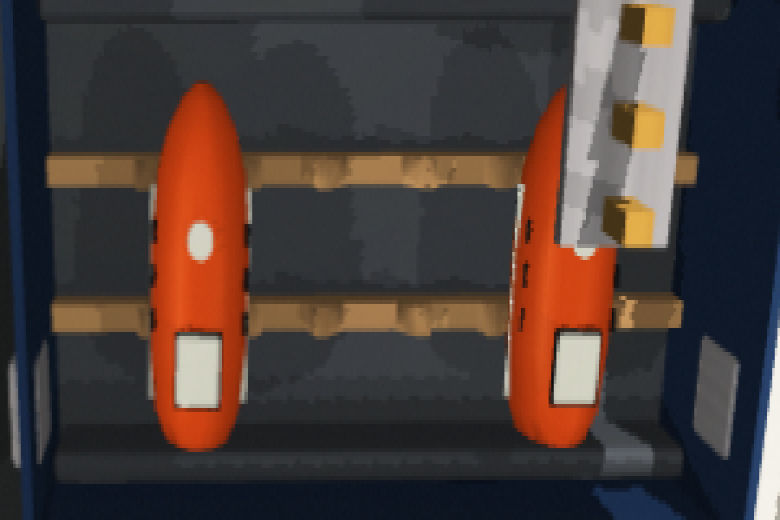

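drive_tool:
  commands: "0.5 -1 0 0 -1.4;0.5 -1.3 0 0 -2.8;0.5 -1.3 0 0 -4.2;0.5 -1.3 0 0 -5.6;0.5 -1.3 0 0 -7;0.5 -1.3 0 0 -8.4;0.5 -1.3 0 0 -9.8;0.5 -1.3 0 0 -11.2"

```text
t: 57.67
tool_pos: [0.4798, 0.1963, 0.3144]
tool_rot: [0.31, 1.553, -0.314]
contact_force: [-0.5, -0.4, -0.6]
opening: 0.0212
```

```bash
python3 - <<'E'
from h import *
go([.533,.3439,.31],101)
E
```

```text
shift units x 0.098 y 3.917 z -0.202 turn -6.76 (or 29.24) | pos [0.4798 0.1963 0.3144] jaw 67.2 q6 -0.93 t 57.67 open 0.0212
```

drive_tool:
  commands: "0.5 0.05 3.9 -0.2 -1.4;0.5 0.05 3.9 -0.2 -2.8;0.5 0.05 3.9 -0.2 -4.2;0.5 0.05 3.9 -0.2 -5.6;0.5 0.05 3.9 -0.2 -6.8;0.5 0.05 3.9 -0.2 -6.8;0.5 0.05 3.9 -0.2 -6.8"

```text
t: 58.25
tool_pos: [0.5339, 0.3429, 0.3127]
tool_rot: [-0.149, 1.57, 0.146]
contact_force: [0.2, -0.9, 0.4]
opening: 0.0211
```

```bash
python3 - <<'E'
from h import *
go([.533,.3439,.204],101)
im,d,inf=snap("wrist","w29.png"); np.savez("w29.npz",T=inf["T"],d=d)
E
```

```text
shift units x 2.717 y 0.033 z -0.006 turn -0.05 (or 35.95) | pos [0.5339 0.3429 0.3127] jaw 100.7 q6 -1.30 t 58.25 open 0.0211
```

View pics/w29.png

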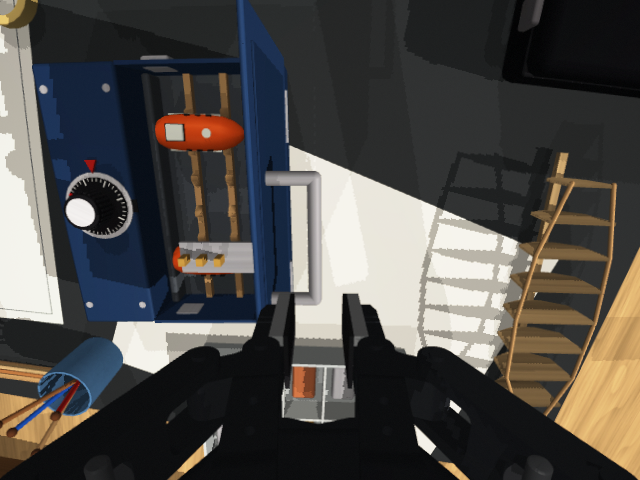

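drive_tool:
  commands: "0.5 1 0.03 0 0;0.5 1.8 0.03 0 0;0.5 2.4 0.03 0 0;0.5 2.7 0.03 0 0;0.5 2.7 0.03 0 0;0.5 2.7 0.03 0 0"

```text
t: 58.8
tool_pos: [0.5345, 0.3436, 0.2081]
tool_rot: [-0.147, 1.565, 0.147]
contact_force: [-0.7, 0.3, 0.5]
opening: 0.0211
```

drive_tool:
  commands: "1 0 0 0 0;1 0 0 0 0;1 0 0 0 0;1 0 0 0 0;1 0 0 0 0"
  newtons: 30

```text
t: 59.22
tool_pos: [0.5346, 0.3441, 0.2081]
tool_rot: [-0.149, 1.565, 0.149]
contact_force: [0.0, -3.1, 1.7]
opening: 0.0086
```

```bash
python3 - <<'E'
from h import *
go([.533,.3439,.204],101)
snap("wrist","w30.png")
E
```

```text
shift units x 0.103 y 0.003 z -0.041 turn -0.03 (or 35.97) | pos [0.5346 0.3441 0.2081] jaw 100.9 q6 -1.31 t 59.22 open 0.0086
```

View pics/w30.png

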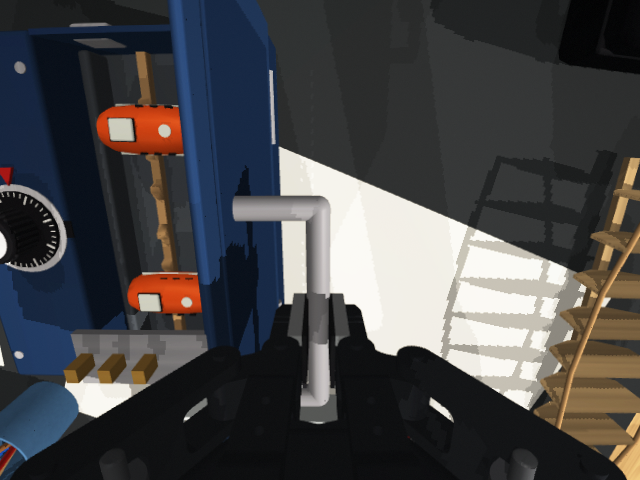

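drive_tool:
  commands: "1 -0.06 -0.2 0 0;1 -0.11 -0.55 0 0;1 -0.13 -0.9 0 0;1 -0.11 -1.25 0 0;1 -0.06 -1.6 0 0;1 0.03 -1.94 0 0;1 0.14 -2.27 0 0;1 0.3 -2.59 0 0"

```text
t: 59.93
tool_pos: [0.5549, 0.2411, 0.1961]
tool_rot: [-0.149, 1.564, 0.149]
contact_force: [0.9, 2.5, 3.2]
opening: 0.0084
```

```bash
python3 - <<'E'
from h import *
p,M,o=tool(); print(p)
a=np.radians(11);ey=np.array([-np.sin(a),np.cos(a)]); O=C+.084*ey
print("case y",(p[:2]-O)@ey,"handle z approx",p[2]+.0187-.003)
for th in (.7,.75,.8,.85,.9): print(th,.12-.135*np.cos(th)+.038*np.sin(th),.08+.135*np.sin(th)+.038*np.cos(th))
E
```

```text
[0.5548554  0.24107201 0.19613427]
case y 0.05291391268680826 handle z approx 0.2118342654150041
0.7 0.041226576831626296 0.19603339089389887
0.75 0.04712427558292087 0.1998254096203553
0.8 0.05320412569231453 0.20331792722662786
0.85 0.05945093070085851 0.20650221423756887
0.9 0.06584907684930467 0.20937031159399552
```

drive_tool:
  commands: "1 0.18 -0.3 0 0;1 0.39 -0.58 0 0;1 0.63 -0.83 0 0;1 0.89 -1.06 0 0;1 1.17 -1.27 0 0;1 1.4 -1.4 0 0;1 1.48 -1.44 0 0;1 1.48 -1.44 0 0"

```text
t: 60.6
tool_pos: [0.5657, 0.1843, 0.1341]
tool_rot: [-0.15, 1.564, 0.147]
contact_force: [8.7, -1.3, -3.1]
opening: 0.0086
```

```bash
python3 - <<'E'
from h import *
p,M,o=tool(); 
a=np.radians(11);ey=np.array([-np.sin(a),np.cos(a)]); O=C+.084*ey
print("case y",(p[:2]-O)@ey,p)
for th in (0,.1,.15,.2,.25,.3): print(th,.12-.135*np.cos(th)+.038*np.sin(th),.08+.135*np.sin(th)+.038*np.cos(th)-.0072)
snap("wrist","w31.png")
E
```

```text
case y -0.004920522669590305 [0.56569562 0.18426224 0.13409346]
0 -0.015000000000000013 0.1108
0.1 -0.010531892479954015 0.12408766952788679
0.15 -0.007805446487368932 0.13054744884550548
0.2 -0.0047595534383553136 0.13686288961530044
0.25 -0.0014018264792651763 0.1430182065243651
0.3 0.002259341821174073 0.14899801448605385
```

View pics/w31.png

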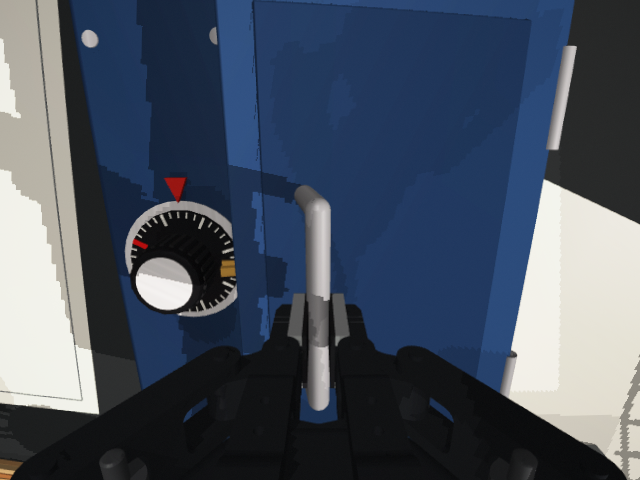

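drive_tool:
  commands: "1 0.17 -0.08 -0.03 0;1 0.33 -0.15 -0.04 0;1 0.48 -0.2 -0.04 0;1 0.6 -0.25 -0.04 0;1 0.68 -0.26 -0.04 0;1 0.72 -0.26 -0.04 0;1 0.72 -0.26 -0.04 0"

```text
t: 61.23
tool_pos: [0.5674, 0.1744, 0.1078]
tool_rot: [-0.151, 1.561, 0.147]
contact_force: [5.8, -0.7, 3.7]
opening: 0.0084
```

```bash
python3 - <<'E'
from h import *
p,M,o=tool(); 
a=np.radians(11);ey=np.array([-np.sin(a),np.cos(a)]); O=C+.084*ey
print("case y",(p[:2]-O)@ey,p,o["contact_force"])
snap("wrist","w32.png")
E
```

```text
case y -0.014955682665850574 [0.56737162 0.17436503 0.10783616] [ 5.79515053 -0.72840681  3.73774237]
```

View pics/w32.png

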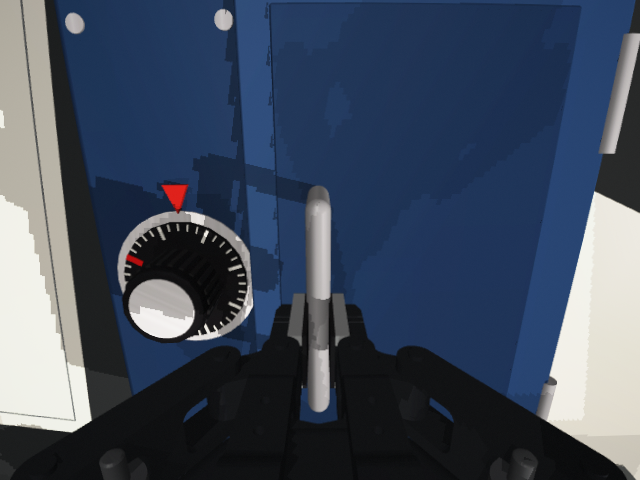

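drive_tool:
  commands: "1 0.15 0 0 0;1 0.2 0 0 0;1 0.2 0 0 0;1 0.2 0 0 0"

```text
t: 61.62
tool_pos: [0.5683, 0.1745, 0.1066]
tool_rot: [-0.152, 1.56, 0.147]
contact_force: [-7.9, -4.1, 31.6]
opening: 0.0084
```

drive_tool:
  commands: "0.2 0 0 0 0;0.2 0 0 0 0;0.2 0 0 0 0;0.2 0 0 0 0"

```text
t: 61.95
tool_pos: [0.5634, 0.1749, 0.097]
tool_rot: [-0.15, 1.57, 0.149]
contact_force: [-0.1, -0.2, -0.1]
opening: 0.0343
```

drive_tool:
  commands: "0.2 -1 0 0 0;0.2 -2 0 0 0;0.2 -2.5 0 0 0;0.2 -2.5 0 0 0;0.2 -2.5 0 0 0"

```text
t: 62.37
tool_pos: [0.5655, 0.1755, 0.2001]
tool_rot: [-0.149, 1.565, 0.149]
contact_force: [-0.8, 1.0, -0.5]
opening: 0.0341
```

```bash
python3 - <<'E'
from h import *
im,d,inf=snap("wrist","w33.png"); np.savez("w33.npz",T=inf["T"],d=d)
# lid edges heights vs housing
go([.577,.106,.092])
E
```

```text
shift units x 2.651 y -1.760 z -0.012 | pos [0.5644 0.1753 0.198 ] jaw 100.9 q6 -1.59 t 62.42 open 0.0338
```

View pics/w33.png

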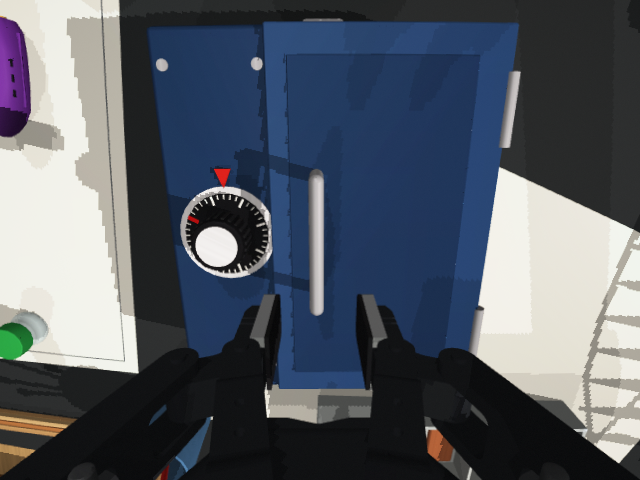

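```bash
python3 - <<'E'
from h import *
z=np.load("w33.npz"); d=z["d"]; inf=ctrl.camera_info("wrist"); inf["T"]=z["T"]
a=np.radians(11);ey=np.array([-np.sin(a),np.cos(a)]); O=C+.084*ey
for u,v in [(276,60),(278,100),(281,300),(495,40),(490,100),(475,250),(380,40),(215,60),(230,120),(215,320)]:
    dd=np.median(d[v-3:v+4,u-3:u+4]); o,r=ray("wrist",u,v,inf); P=o+r*dd
    print(u,v,"y %.3f z %.4f"%((P[:2]-O)@ey,P[2]))
E
```

```text
276 60 y -0.041 z 0.0850
278 100 y -0.041 z 0.0850
281 300 y -0.043 z 0.0860
495 40 y 0.104 z 0.0848
490 100 y 0.106 z 0.0849
475 250 y 0.110 z 0.0852
380 40 y 0.028 z 0.0847
215 60 y -0.083 z 0.0810
230 120 y -0.076 z 0.0807
215 320 y -0.101 z 0.0808
```

drive_tool:
  commands: "-0.5 0 -0.8 0 0;-0.5 0 -1.76 0 0;-0.5 0 -1.76 0 0;-0.5 0 -1.76 0 0;-0.5 0 -1.76 0 0"

```text
t: 62.83
tool_pos: [0.5773, 0.1063, 0.197]
tool_rot: [-0.148, 1.57, 0.149]
contact_force: [-0.1, 0.3, -0.0]
opening: 0.064
```

```bash
python3 - <<'E'
from h import *
go([.577,.106,.092])
E
```

```text
shift units x 2.626 y -0.010 z 0.003 | pos [0.5773 0.1063 0.197 ] jaw 100.8 q6 -1.70 t 62.83 open 0.0640
```

drive_tool:
  commands: "-0.5 1 0 0 0;-0.5 2 0 0 0;-0.5 2.6 0 0 0;-0.5 2.6 0 0 0;-0.5 2.6 0 0 0;-0.5 2.6 0 0 0"

```text
t: 63.33
tool_pos: [0.5794, 0.1071, 0.0972]
tool_rot: [-0.15, 1.564, 0.15]
contact_force: [1.4, -0.9, 0.3]
opening: 0.0638
```

drive_tool:
  commands: "1 0 0 0 0;1 0 0 0 0;1 0 0 0 0;1 0 0 0 0;1 0 0 0 0;1 0 0 0 1;1 0 0 0 2.4;1 0 0 0 3.8"
  newtons: 40

```text
t: 64.0
tool_pos: [0.5803, 0.1054, 0.0985]
tool_rot: [0.114, 1.563, -0.117]
contact_force: [-0.4, -3.8, 6.4]
opening: 0.0361
```

drive_tool:
  commands: "1 0 0 0 1.4;1 0 0 0 2.8;1 0 0 0 4.2;1 0 0 0 5.6;1 0 0 0 7;1 0 0 0 8.4;1 0 0 0 9.8;1 0 0 0 11.2"

```text
t: 64.67
tool_pos: [0.5785, 0.103, 0.0984]
tool_rot: [0.869, 1.385, -0.88]
contact_force: [-8.9, -11.2, 13.1]
opening: 0.0365
```

drive_tool:
  commands: "1 0 0 0 1.4;1 0 0 0 2.8;1 0 0 0 4.2;1 0 0 0 5.6;1 0 0 0 7;1 0 0 0 8.4;1 0 0 0 9.8;1 0 0 0 11.2"

```text
t: 65.33
tool_pos: [0.5755, 0.1032, 0.0983]
tool_rot: [1.578, 0.908, -1.6]
contact_force: [-18.9, -11.1, 19.9]
opening: 0.0361
```

drive_tool:
  commands: "1 0 0 0 1.4;1 0 0 0 2.8;1 0 0 0 4.2;1 0 0 0 5.6;1 0 0 0 7;1 0 0 0 8.4;1 0 0 0 8.4;1 0 0 0 8.4"

```text
t: 66.0
tool_pos: [0.5742, 0.105, 0.0982]
tool_rot: [2.038, 0.321, -2.066]
contact_force: [-24.0, -5.7, 23.3]
opening: 0.0363
```

drive_tool:
  commands: "-0.5 0 0 0 0;-0.5 0 0 0 0;-0.5 0 0 0 0;-0.5 0 0 0 0;-0.5 -1 0 0 0;-0.5 -2 0 0 0;-0.5 -3 0 0 0;-0.5 -4 0 0 0"

```text
t: 66.67
tool_pos: [0.5783, 0.1064, 0.257]
tool_rot: [2.053, 0.323, -2.054]
contact_force: [1.4, -0.2, -0.9]
opening: 0.0639
```

```bash
python3 - <<'E'
from h import *
im,d,inf=snap("wrist","w34.png"); np.savez("w34.npz",T=inf["T"],d=d)
go([.577,.106,.092])
E
```

```text
shift units x 4.398 y -0.043 z 0.200 | pos [0.5824 0.1067 0.268 ] jaw -72.1 q6 1.31 t 66.72 open 0.0638
```

View pics/w34.png

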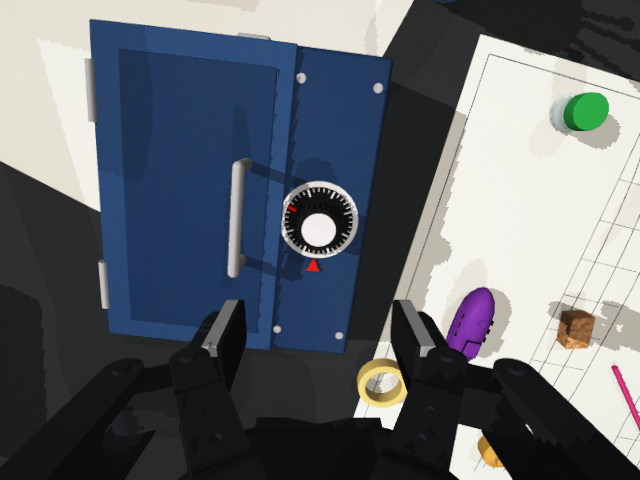

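```bash
python3 - <<'E'
from h import *
z=np.load("w34.npz"); d=z["d"]; inf=ctrl.camera_info("wrist"); inf["T"]=z["T"]
a=np.radians(11);ey=np.array([-np.sin(a),np.cos(a)]); O=C+.084*ey
for u,v in [(286,60),(275,300),(105,60),(115,300)]:
    dd=np.median(d[v-3:v+4,u-3:u+4]); o,r=ray("wrist",u,v,inf); P=o+r*dd
    print(u,v,"y %.3f z %.4f"%((P[:2]-O)@ey,P[2]))
reading(292,209,inf); print(ctrl.get_obs()["contact_force"],ctrl.get_obs()["t"])
snap("top","t34.png")
print(ctrl.finish_job())
E
```

```text
286 60 y -0.041 z 0.0849
275 300 y -0.050 z 0.0825
105 60 y 0.107 z 0.0849
115 300 y 0.110 z 0.0849
reading 27.97 r 0.0269
[2.48621906 0.82673578 6.76987707] 66.7167
the job is handed in; nothing more can be done
None
```

View pics/t34.png

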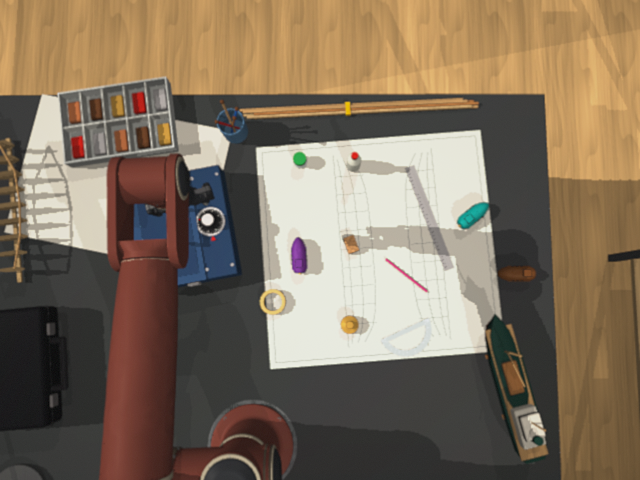

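I dialled the lock open (12 – 22 – 7), raised the lid to about 1.55 rad, and put away both orange lifeboats on the table. They are bow to the hinge in berth0 and berth2. I then shut the lid, turned the dial away from 7 and handed the job in at about 67 s. One boat was knocked aside during the run, so I measured it again before picking it up.

- **Boats:** before the lid was closed, each measured within about 2 mm of its berth point and stood upright. They could not be seen again afterwards.
- **Lid:** its front and hinge edges measured level after shutting. In the last check, three of four points agreed within 0.1 mm. The fourth read 2.4 mm lower, most likely because that pixel fell at the lid's front edge.
- **Dial:** it reads about 28, which is 172 degrees from 7.
- **Other things on the table:** in the last top picture, none of the other objects had visibly moved.
- **Contact:** the arm was well clear of everything. Just before hand-in the force reading was about 7 N, most likely the arm still settling after its lift.

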